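Lay two dowels on free-wheeling painting stands

ROBOT

A 6-joint arm with a two-finger parallel gripper is mounted at the origin on the work surface. World frame = base frame: x ahead of the robot, y to its left, z up, the work surface at z = 0. Lengths are in mm, angles in degrees, forces in N, time in s.
With the tool pointing down it reaches from about 300 to 850 mm from the base axis. Payload 4.2 kg.
Tool frame: the origin (TCP) lies midway between the tips of the shut fingers; the grasp point (between the pads) lies 19 mm behind it (env.tcp_to_grasp is the distance from the TCP to the grasp point, in mm); z points along the fingers, x is the direction in which the jaws open and shut, and the axes are right-handed (so a half turn about z gives the same grasp; the last joint's range is limited). The gripper opens to 91 mm and grips with 3 to 60 N. Pads are 32 mm wide; open, the fingers measure 118 mm over their backs; the gripper's body (76 mm by 178 mm) begins 60 mm behind the grasp point.
Start: joints at [-65.833, 18.312, 89.639, -0, 72.044, -1.146], TCP at [245.856, -519.806, 213.976] pointing down, gripper open.
Joint ranges: [-177.97, 177.97], [-48.28, 115.42], [12.27, 149.76], [-77.06, 257.06], [2.81, 150.46], [-146.56, 146.56]. Speed limits (degrees/s): [147.25, 147.25, 180, 180, 180, 180].

INTERFACE

Orientations are given as [roll, pitch, yaw] about the fixed x, y, z axes, in that order (R = Rz(yaw) Ry(pitch) Rx(roll)).
In Python, from workcell import env gives the robot as it stands.
- The arm moves only by the tool drive_tool, never from a script. Its argument "motion" is a list of rows, each a list of 2 entries, a list of its own where there are three numbers: the shift along the world's x, y, z in m, then the turn, a rotation vector about the world's x, y, z in rad. In form: [[[dx, dy, dz], [wx, wy, wz]], ...]. A call has exactly 10 rows; each row shifts and turns the commanded pose from where the row before left it; what a row does not reach is not made up. A row lasts 1/12 s, in which the tool goes at most 41.7 mm and 7.16 degrees, less where a joint would pass 70% of its speed; a pose out of reach is approached as far as the arm can. A call is refused whole if a number of a shift passes 0.0417 or a number of a turn 0.125, either way. A call with a gripper value outside its range is refused whole. "claw" is the opening, from 0 (shut) to 1 (fully open), set as the call begins (left out, the last holds). The fingers move at their own pace and stop on an object; "force" is the grip in N (left out, the last holds). Time passes only in rows, so rows that do not move let the fingers close, or fill a call up. It gives the time, the measured TCP pose, the force and the opening at its end, in the units of the state.
- env.state(): the state, without advancing time (a new reading comes with each control period).
- env.grab_frame(name): name is "scene" or "top" or "wrist"; returns the picture (400x640x3 uint8, red, green, blue); there is no depth.
- env.camera_params(name): a dict with "fov_y" (degrees; the focal length in pixels is half the picture's height over the tangent of half this angle, whatever the lens; pixels are square), "cx", "cy" (the principal point, pixels), "pose" (4x4, takes a point from camera to world coordinates). Camera axes: x right, y down, z forward; pixel columns grow to the right and rows downward; lengths in mm; the calibration is good to about 2 mm. A picture is of the moment at which its call begins: read the wrist's pose just before it. camera_params takes no time and is no camera call; for the wrist camera it gives the pose at the moment of the call.
- env.job_done(): hands the job in, once; it reports no verdict.
The state is a dict: "time_s": time; "qpos": joint angles; "qvel": joint speeds; "effort": joint torques, N m; "ee_pos": TCP position; "ee_rot": TCP orientation; "force": force on the tool from outside, world axes, zero at the start; "torque": the same for the moment, N m; "gripper_width": finger opening in mm.
Only numpy, scipy, OpenCV 4.12 (cv2) and the standard library are available. Lean on these libraries where they do the work, as an engineer would, in place of code of your own. Each camera call takes 0.05 s, during which the arm holds its last target.

TASK

Lay the two wooden dowels on the painting stands, ready to be painted: the thick one on the stand whose wheels are wider apart, the thin one on the other, each lying along the valley between the wheels with its middle midway between the wheel pairs. The stands have been left at unknown heights and their wheels turn freely, so set each dowel down gently until its wheels carry it, neither dropping it nor pressing hard, and without setting the wheels turning. Leave the jar, the paint pot and the cork block where they are.

Things in the scene. Friction and masses are not known exactly. Their poses are not given: they have to be found in the camera images.
- dowel_thick: thick plain light-wood dowel, 36 mm diameter, 160 mm long, about 120 g (varies by 30%). Origin at its middle, on the axis; its y axis runs along the dowel. It starts lying level on a plywood V-rest, origin 47.5 mm above the table. V-boards support it 50 mm either side of its middle; the middle 85 mm is free for fingers, down to the rest's 6 mm thick base.
- stand_thick: painting stand for the thick dowel (wheels wider apart), fixed. Origin under its 85 x 140 mm dark foot. The dowel is to lie along its y axis, over x = 0, middle at y = 0, in the valley between four free rubber wheels, 20 mm diameter, at x = +-22, y = +-45 mm. Between them 75 mm is free for fingers, down to a deck 30 mm below the axles. End plates at y = +-61 mm reach 4 mm above the axles.
- column_thick (a point): top of the fixed round column of stand_thick, 36 mm above the table, at the foot's centre; the wheeled head above it was left at any height in a 50 mm range, NOT reported: feel for it. A dowel resting there has its axis 100.3 to 150.3 mm above the table. The head is sprung: gives from about 2 N, up to 6 mm (5.5 N), then is solid; let go, it rises slowly back.
- wheel_thick0 (a joint): turn of the -x, -y wheel of stand_thick, rad, 0 at the start, free to turn both ways
- wheel_thick1 (a joint): turn of the -x, +y wheel of stand_thick, rad, 0 at the start, free to turn both ways
- wheel_thick2 (a joint): turn of the +x, -y wheel of stand_thick, rad, 0 at the start, free to turn both ways
- wheel_thick3 (a joint): turn of the +x, +y wheel of stand_thick, rad, 0 at the start, free to turn both ways
- dowel_thin: thin plain light-wood dowel, 22 mm diameter, 160 mm long, about 50 g (varies by 30%). Origin at its middle, on the axis; its y axis runs along the dowel. It starts lying level on a plywood V-rest, origin 37.6 mm above the table. V-boards support it 50 mm either side of its middle; the middle 85 mm is free for fingers, down to the rest's 6 mm thick base.
- stand_thin: painting stand for the thin dowel (wheels closer together), fixed. Origin under its 85 x 140 mm dark foot. The dowel is to lie along its y axis, over x = 0, middle at y = 0, in the valley between four free rubber wheels, 20 mm diameter, at x = +-14, y = +-45 mm. Between them 75 mm is free for fingers, down to a deck 30 mm below the axles. End plates at y = +-61 mm reach 4 mm above the axles.
- column_thin (a point): top of the fixed round column of stand_thin, 36 mm above the table, at the foot's centre; the wheeled head above it was left at any height in a 50 mm range, NOT reported: feel for it. A dowel resting there has its axis 98.7 to 148.7 mm above the table. The head is sprung: gives from about 2 N, up to 6 mm (5.5 N), then is solid; let go, it rises slowly back.
- wheel_thin0 (a joint): turn of the -x, -y wheel of stand_thin, rad, 0 at the start, free to turn both ways
- wheel_thin1 (a joint): turn of the -x, +y wheel of stand_thin, rad, 0 at the start, free to turn both ways
- wheel_thin2 (a joint): turn of the +x, -y wheel of stand_thin, rad, 0 at the start, free to turn both ways
- wheel_thin3 (a joint): turn of the +x, +y wheel of stand_thin, rad, 0 at the start, free to turn both ways
- jar: bystander: glass jar with steel lid, 72 mm diameter, 120 mm tall, standing; origin under its centre
- pot: bystander: small blue paint pot, 40 mm diameter, 50 mm tall, standing; origin under its centre
- block: bystander: cork block 70 x 45 x 28 mm; origin under its centre
Things that resemble listed ones, but are neither listed nor needed, are in the scene too. What is shaped like the dowel_thin but green is not meant. What is shaped like the dowel_thick but pink is not meant.

How it is judged:
By the outcome, as a careful person would: the job done as asked, in the order asked, and still so for the second after the job is handed in, with the robot touching nothing.
It also fails if it takes over 72 s, if anything falls off the work surface, if the arm or the gripper's body presses on something with over 40 N, if the wrist force passes 120 N, or if a joint passes its speed limit or range.

## Working session

There is one attempt and no reset: what is moved stays moved. The work goes in short steps, Python scripts to look and compute and a tool call to move; the robot and the scene stay as the last step left them, time stands still between calls to the robot, and variables do not carry over. Pictures are saved under pics/ and viewed, and the job is handed in when it is done.

Besides the shell and the picture viewer there is one more tool, called after "Request:" as a command line: name --argument value ..., lists and objects as JSON in quotes. drive_tool: Moves the arm, as the interface text tells. Its arguments: {"type":"object","properties":{"motion":{"type":"array","items":{"type":"array"}},"claw":{"type":"number"},"force":{"type":"number"}},"required":["motion"]}

```bash
mkdir -p pics; ls
python3 - <<'E'
from workcell import env
import cv2
print(env.state())
for n in ("scene","top","wrist"):
    p=env.camera_params(n); print(n,p)
    im=env.grab_frame(n); cv2.imwrite(f"pics/{n}0.png",im[:,:,::-1])
E
```

```text
pics
{'time_s': 0.0, 'qpos': array([-6.58338246e+01,  1.83526311e+01,  8.97092764e+01, -1.63800913e-03,
        7.20418429e+01, -1.14708168e+00]), 'qvel': array([ 0.04144316, -0.13633588, -0.0049727 , -0.0070411 , -0.0156895 ,
        0.04130449]), 'effort': array([-6.20530955e-04, -4.12460768e+01, -2.31968415e+01,  7.24689220e-02,
        4.55291674e-02, -1.39771223e-04]), 'ee_pos': array([ 245.62075769, -519.32637458,  213.0908996 ]), 'ee_rot': array([-1.79999480e+02,  1.03760705e-01, -6.46862361e+01]), 'force': array([-0.19241056, -0.18483834,  0.45886292]), 'torque': array([ 0.00917469,  0.10249464, -0.00211797]), 'gripper_width': 91.23320319175367}
scene {'fov_y': 47.021100054207515, 'cx': 317.4000533273701, 'cy': 195.24162141430423, 'pose': array([[-7.02450525e-01,  5.24827142e-01, -4.80749136e-01,
         1.05317419e+03],
       [ 7.11714517e-01,  5.13157674e-01, -4.79720385e-01,
         5.52224896e+02],
       [-5.07016992e-03, -6.79135975e-01, -7.33994973e-01,
         8.70516809e+02],
       [ 0.00000000e+00,  0.00000000e+00,  0.00000000e+00,
         1.00000000e+00]])}
t
[... 167 characters left out ...]
87e+02],
       [-9.99662627e-01, -2.28794136e-02,  1.22949407e-02,
         4.84153147e+01],
       [-9.70548970e-03, -1.10032859e-01, -9.93880563e-01,
         1.05579023e+03],
       [ 0.00000000e+00,  0.00000000e+00,  0.00000000e+00,
         1.00000000e+00]])}
wrist {'fov_y': 70.13425246122308, 'cx': 316.5952205506988, 'cy': 200.1737681196583, 'pose': array([[ 4.27812533e-01, -8.64755746e-01, -2.63009385e-01,
         3.20560863e+02],
       [-9.03865866e-01, -4.09851004e-01, -1.22672942e-01,
        -4.83099571e+02],
       [-1.71252935e-03,  2.90206228e-01, -9.56962597e-01,
         3.82564929e+02],
       [ 0.00000000e+00,  0.00000000e+00,  0.00000000e+00,
         1.00000000e+00]])}
```

View pics/top0.png

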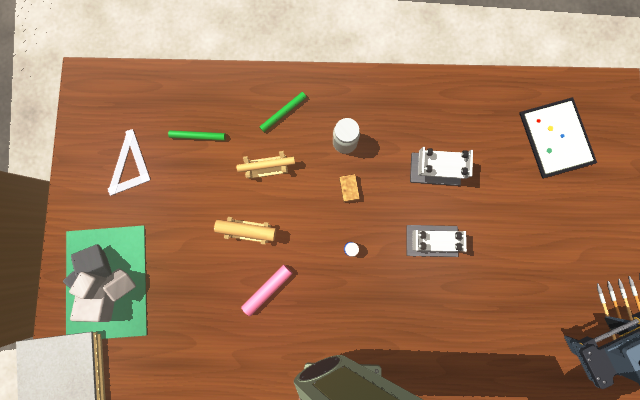

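View pics/scene0.png

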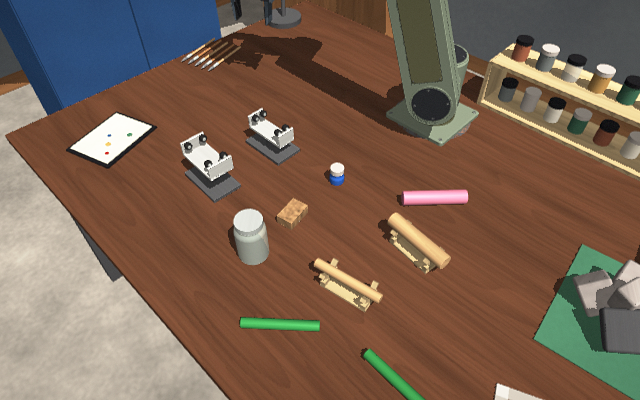

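View pics/wrist0.png

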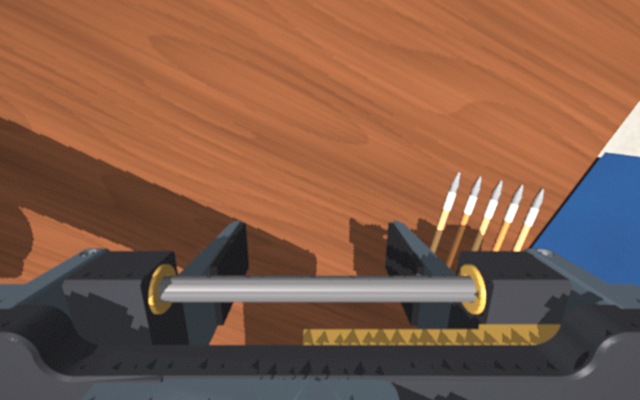

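Run:
```python
import cv2,numpy as np
t=cv2.imread('pics/top0.png');s=cv2.imread('pics/scene0.png')
a=cv2.resize(t[135:265,395:495],None,fx=4,fy=4,interpolation=cv2.INTER_CUBIC)
b=cv2.resize(t[145:250,205:305],None,fx=4,fy=4,interpolation=cv2.INTER_CUBIC)
c=cv2.resize(s[100:205,170:305],None,fx=4,fy=4,interpolation=cv2.INTER_CUBIC)
h=max(a.shape[0],b.shape[0]); b=cv2.copyMakeBorder(b,0,h-b.shape[0],0,0,cv2.BORDER_CONSTANT)
cv2.imwrite('pics/c1.png',np.hstack([a,b])); cv2.imwrite('pics/c2.png',c)
```

```text
(no output)
```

View pics/c1.png

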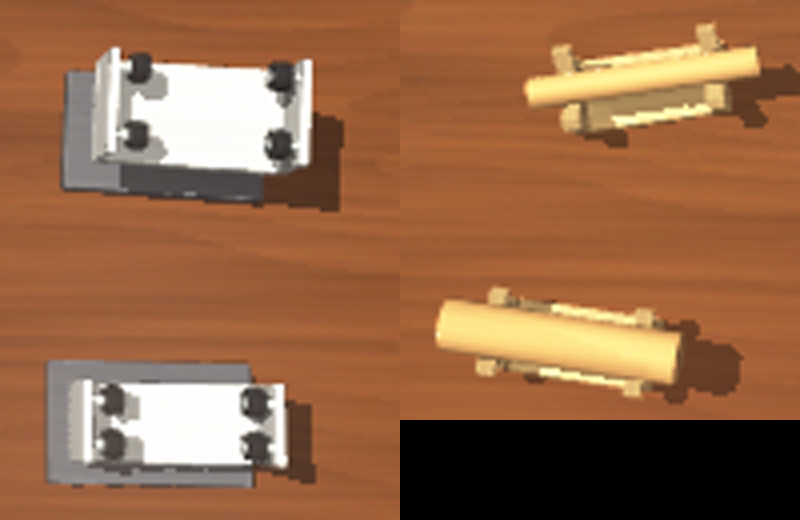

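View pics/c2.png

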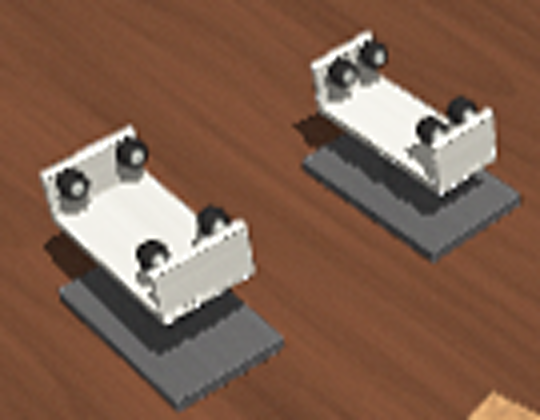

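```bash
cat > h.py <<'E'
import numpy as np
from scipy.optimize import least_squares
def foc(p): return 200/np.tan(np.radians(p['fov_y']/2))
def proj(p,X):
    T=np.linalg.inv(p['pose']); X=np.atleast_2d(X); c=X@T[:3,:3].T+T[:3,3]
    return c[:,:2]/c[:,2:]*foc(p)+[p['cx'],p['cy']]
def back(p,uv,z):
    uv=np.atleast_2d(uv); d=np.c_[(uv-[p['cx'],p['cy']])/foc(p),np.ones(len(uv))]@p['pose'][:3,:3].T
    o=p['pose'][:3,3]; return o+d*((z-o[2])/d[:,2])[:,None]
def head(q,hx,hy=45):
    x,y,a,z=q; c,s=np.cos(a),np.sin(a)
    L=np.array([[hx,hy],[-hx,hy],[hx,-hy],[-hx,-hy]])
    return np.c_[L@np.array([[c,s],[-s,c]])+[x,y],np.full(4,z)]
E
python3 - <<'E'
from h import *
from workcell import env
pt,ps=env.camera_params('top'),env.camera_params('scene')
def T(l): return np.array(l)/4+[395,135]
def S(l): return np.array(l)/4+[170,100]
D={'thick':(22,T([(140,68),(134,135),(281,76),(279,145)]),S([(151,257),(213,222),(72,188),(131,155)])),
'thin':(14,T([(112,401),(113,444),(255,404),(256,447)]),S([(431,131),(463,110),(342,74),(373,55)]))}
for k,(hx,t,s) in D.items():
    for use in ((t,s),(t,None),(None,s)):
        def f(q):
            X=head(q,hx); r=[]
            if use[0] is not None: r.append(proj(pt,X)-t)
            if use[1] is not None: r.append(proj(ps,X)-s)
            return np.concatenate(r).ravel()
        r=least_squares(f,[500,-100,0,110],x_scale=[1,1,.01,1])
        print(k,r.x[0:2],np.degrees(r.x[2]),r.x[3],'rms',np.sqrt(np.mean(r.fun**2)))
# dowels
def B(l): return (np.array(l)-[400,0])/4+[205,145]
for k,z,l in (('thick',47.5,[(445,300),(437,347),(683,334),(675,383)]),('thin',37.6,[(526,83),(533,105),(754,47),(760,74)])):
    l=B(l); e=np.array([l[:2].mean(0),l[2:].mean(0)]); X=back(pt,e,z)
    print(k,X.mean(0),np.degrees(np.arctan2(*(X[0]-X[1])[:2]*[1,1])), np.linalg.norm(X[0]-X[1]),'yaw of y from world y (ccw):',np.degrees(np.arctan2(-(X[0]-X[1])[0],(X[0]-X[1])[1])))
for n,uv,z in (('jar',(346,122),120),('pot',(352,246),50),('block',(349,183),28),('pinkend',(290,268),18),('green',(305,94),11)): print(n,back(pt,uv,z))
E
```

```text
thick [ 640.05256245 -254.87007358] -2.417957972231769 103.75340752049105 rms 0.31496333598659604
thick [ 636.94756947 -250.28721339] -2.7343361307695955 118.87639451019233 rms 0.22487299251077297
thick [ 637.85890629 -258.64720645] -2.00175346493385 99.81035271805044 rms 0.2596080083850029
thin [ 436.61262667 -242.957015  ] 0.6255456720938589 83.90172784521349 rms 0.25289208970080024
thin [ 436.84942571 -240.12910519] 0.21995363812329857 94.54196502960518 rms 0.14147249415244467
thin [ 438.09568233 -240.25816447] 1.222092067111338 86.03114909457832 rms 0.16447274991923203
thick [453.09895904 269.18189879  47.5       ] 6.928666832349694 162.03407549461642 yaw of y from world y (ccw): -6.928666832349694
thin [635.79311251 222.17786842  37.6       ] -9.789629977620907 158.41798661382927 yaw of y from world y (ccw): 9.789629977620907
jar [[733.93790032   6.97258057 120.        ]]
pot [[418.18015342 -17.96407106  50.        ]]
block [[590.36103335  -8.41790718  28.        ]]
pinkend [[354.16372488 147.78669463  18.        ]]
green [[849.84457574 121.90578828  11.        ]]
```

Request:
drive_tool --motion '[[[0.0285,0.018,0],[0,0,0.113]],[[0.0285,0.018,0],[0,0,0.113]],[[0.0285,0.018,0],[0,0,0.113]],[[0.0285,0.018,0],[0,0,0.113]],[[0.0285,0.018,0],[0,0,0.113]],[[0.0285,0.018,0],[0,0,0.113]],[[0.0285,0.018,0],[0,0,0.113]],[[0.0285,0.018,0],[0,0,0.113]],[[0.0285,0.018,0],[0,0,0.113]],[[0.0285,0.018,0],[0,0,0.113]]]'

```text
time_s: 0.98
ee_pos: [532.0, -338.6, 213.7]
ee_rot: [-180.0, 0.0, 0.4]
force: [-0.5, 0.7, 0.5]
gripper_width: 91.1
```

```bash
cat > snap.py <<'E'
import sys,cv2,pickle
from workcell import env
n=sys.argv[1]
cam=sys.argv[2] if len(sys.argv)>2 else 'wrist'
s=env.state(); p=env.camera_params(cam); im=env.grab_frame(cam)
cv2.imwrite(f'pics/{n}.png',im[:,:,::-1]); pickle.dump((s,p),open(f'{n}.pkl','wb'))
print(s['time_s'],s['ee_pos'].round(2),s['ee_rot'].round(2),s['force'].round(2),s['gripper_width'])
E
python3 snap.py w1
```

```text
0.9833 [ 531.97 -338.57  213.68] [-1.7998e+02  3.0000e-02  3.8000e-01] [-0.51  0.67  0.51] 91.08944418474049
```

View pics/w1.png

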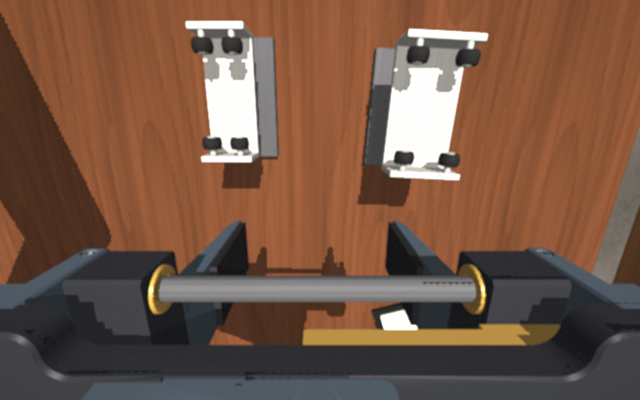

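```bash
cat > blobs.py <<'E'
import cv2,numpy as np,sys
def blobs(fn,roi,thr=75,amin=25,amax=2000):
    im=cv2.imread(fn); x0,y0,x1,y1=roi
    g=im[y0:y1,x0:x1].max(2)
    n,l,st,c=cv2.connectedComponentsWithStats((g<thr).astype(np.uint8))
    return [(c[i]+[x0,y0],st[i]) for i in range(1,n) if amin<st[i,4]<amax]
if __name__=='__main__':
    for c,s in blobs(sys.argv[1],tuple(map(int,sys.argv[2].split(','))),int(sys.argv[3])): print(c.round(1),s)
E
python3 blobs.py pics/w1.png 170,10,500,190 60
python3 -c "
import cv2
im=cv2.imread('pics/w1.png');cv2.imwrite('pics/w1c.png',cv2.resize(im[10:190,180:320],None,fx=3,fy=3,interpolation=cv2.INTER_CUBIC));cv2.imwrite('pics/w1d.png',cv2.resize(im[10:190,360:500],None,fx=3,fy=3,interpolation=cv2.INTER_CUBIC))"
```

```text
[202.4  45.4] [ 22  28  21  15 215]
[232.3  45.5] [ 53  28  19  15 209]
[416.7  54.9] [237  36  22  17 244]
[466.3  57.6] [286  39  24  17 263]
[370.4  99.1] [199  80   4  19  27]
[212.6 144.1] [ 33 129  18  10 112]
[240.2 144.2] [ 62 129  16  10  98]
[401.9 158.2] [225 142  18  12 124]
[447.2 160.5] [269 144  20  12 144]
```

View pics/w1d.png

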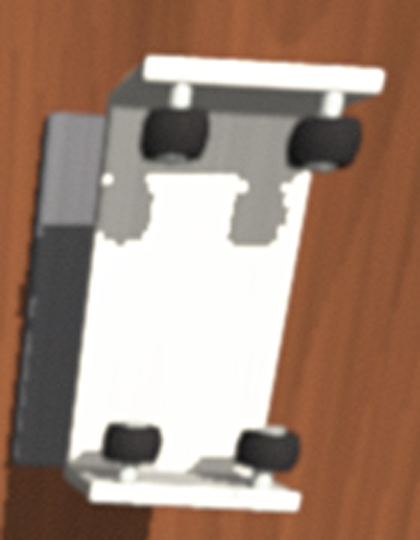

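View pics/w1c.png

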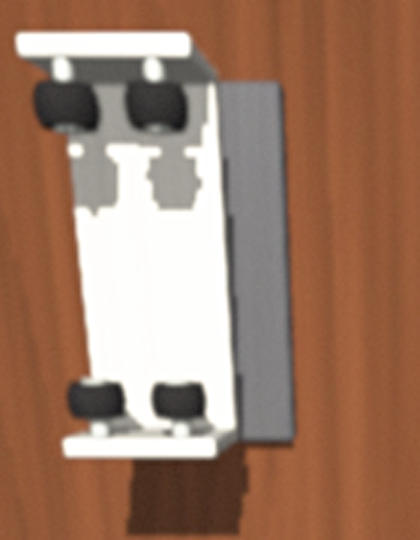

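```bash
for t in 80 110; do python3 blobs.py pics/w1.png 170,10,500,190 $t; echo; done
cat > fit1.py <<'E'
from h import *
import pickle
s,p=pickle.load(open('w1.pkl','rb'))
C=lambda l,o:(np.array(l)+.5)/3-.5+o
D={'thick':(22,C([(325,142.5),(176,134),(268,449),(132.5,444)],[360,10])),'thin':(14,C([(157,106),(66,107),(179,401),(96,400)],[180,10]))}
for k,(hx,t) in D.items():
    r=least_squares(lambda q:(proj(p,head(q,hx))-t).ravel(),[500,-250,0,110],x_scale=[1,1,.01,1])
    print(k,r.x[:2],np.degrees(r.x[2]),r.x[3],r.fun.round(1))
E
python3 fit1.py
```

```text
[201.9  44.6] [ 21  27  22  17 292]
[231.6  44.4] [ 52  26  20  18 288]
[417.7  53.8] [237  35  22  18 327]
[467.5  56.9] [286  38  24  18 345]
[375.1 131.2] [ 192   41   29  139 1753]
[211.6 143.2] [ 33 128  18  11 180]
[239.4 143.4] [ 61 128  17  12 161]
[403.2 157.8] [224 142  19  12 192]
[448.7 160.1] [269 144  20  13 213]
[248.1 173.8] [ 74 153   9  24 133]
[232.3 175.3] [ 53 154  20  23 327]
[391.3 182.6] [206 161  34  19 404]

[219.3  41.3] [ 21  19  60  25 941]
[439.   50.6] [ 226   22   85   35 1267]
[249.2 160.1] [  52   29   57  150 1307]
[256.4  95.7] [ 84  53   5  69 121]
[211.3 143.5] [ 32 127  20  13 212]
[239.3 143.5] [ 61 128  17  12 181]
[403.1 157.9] [224 142  19  13 211]
[449.  160.1] [268 144  22  14 245]

thick [ 640.00304855 -250.39742323] -2.470309214785205 107.7532836958127 [ 0.1  0.  -0.2  0.1  0.1  0.3  0.  -0.3]
thin [ 438.39237523 -239.22483649] 0.24899366466125367 87.23246973192055 [-0.1  0.2  0.1 -0.2 -0.1 -0.1  0.2  0.2]
```

Request:
drive_tool --motion '[[[-0.0053,0.0346,0],[0,0,-0.0127]],[[-0.0053,0.0346,0],[0,0,-0.0127]],[[-0.0053,0.0346,0],[0,0,-0.0127]],[[-0.0053,0.0346,0],[0,0,-0.0127]],[[-0.0053,0.0346,0],[0,0,-0.0127]],[[-0.0053,0.0346,0],[0,0,-0.0127]],[[-0.0053,0.0346,0],[0,0,-0.0127]],[[-0.0053,0.0346,0],[0,0,-0.0127]],[[-0.0053,0.0346,0],[0,0,-0.0127]],[[-0.0053,0.0346,0],[0,0,-0.0127]]]'

```text
time_s: 1.87
ee_pos: [477.0, 7.6, 213.9]
ee_rot: [180.0, 0.0, -7.3]
force: [0.5, 0.3, 0.1]
gripper_width: 91.1
```

Request:
drive_tool --motion '[[[-0.0053,0.0346,0],[0,0,0]],[[-0.0053,0.0346,0],[0,0,0]],[[-0.0053,0.0346,-0.007],[0,0,0]],[[-0.0053,0.0346,-0.007],[0,0,0]],[[-0.0053,0.0346,-0.007],[0,0,0]],[[0,0,-0.007],[0,0,0]],[[0,0,-0.007],[0,0,0]],[[0,0,0],[0,0,0]],[[0,0,0],[0,0,0]],[[0,0,0],[0,0,0]]]'

```text
time_s: 2.7
ee_pos: [451.8, 178.0, 179.2]
ee_rot: [180.0, -0.0, -7.3]
force: [-0.0, -0.1, 0.0]
gripper_width: 91.1
```

```bash
python3 snap.py w2
```

```text
2.7 [451.81 178.04 179.21] [ 1.80e+02 -3.00e-02 -7.34e+00] [-0.   -0.1   0.02] 91.06898968762908
```

View pics/w2.png

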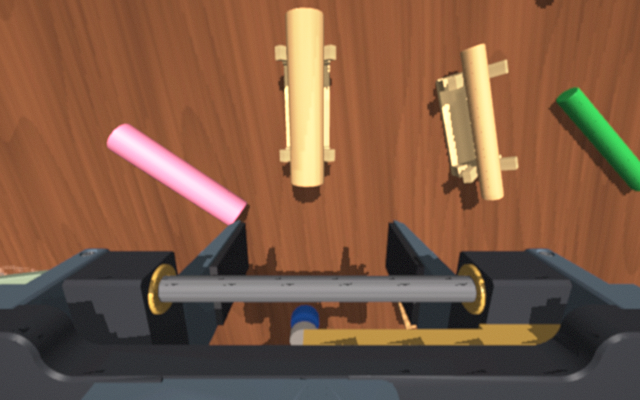

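```bash
python3 -c "
import cv2,numpy as np
im=cv2.imread('pics/w2.png')
a=cv2.resize(im[0:200,265:345],None,fx=3,fy=3,interpolation=cv2.INTER_CUBIC)
b=cv2.resize(im[30:210,430:530],None,fx=3,fy=3,interpolation=cv2.INTER_CUBIC);b=cv2.copyMakeBorder(b,0,60,0,0,cv2.BORDER_CONSTANT)
cv2.imwrite('pics/w2c.png',np.hstack([a,b]))"
```

```text
(no output)
```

View pics/w2c.png

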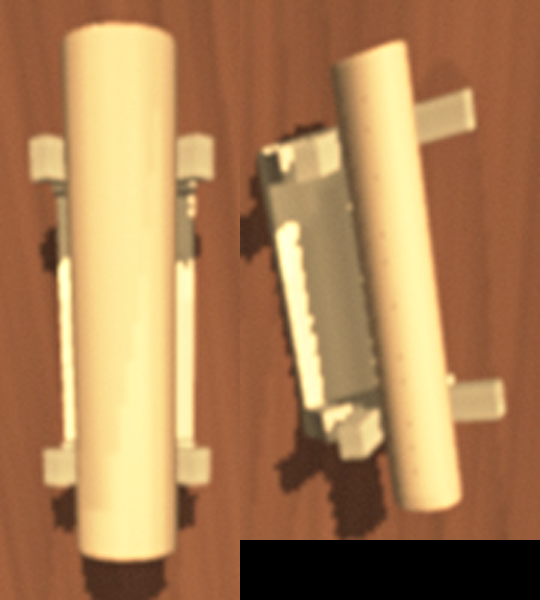

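```bash
cat >> h.py <<'E'
import cv2
def cyl(x,y,z,a,r,L=160):
    t=np.linspace(0,2*np.pi,60,endpoint=False); P=[]
    for e in (-L/2,L/2):
        P.append(np.c_[r*np.cos(t),np.full(60,e),r*np.sin(t)])
    P=np.vstack(P); c,s=np.cos(a),np.sin(a)
    return np.c_[c*P[:,0]-s*P[:,1]+x,s*P[:,0]+c*P[:,1]+y,P[:,2]+z]
def sil(p,q,z,r,pts):
    h=cv2.convexHull(proj(p,cyl(q[0],q[1],z,q[2],r)).astype(np.float32))
    return np.array([cv2.pointPolygonTest(h,(float(u),float(v)),True) for u,v in pts])
def fitcyl(p,z,r,pts,q0):
    return least_squares(lambda q:sil(p,q,z,r,pts),q0,x_scale=[1,1,.01],diff_step=1e-4)
E
python3 - <<'E'
from h import *
import pickle
s,p=pickle.load(open('w2.pkl','rb'))
C=lambda l,o:(np.array(l)+.5)/3-.5+o
A=C([(64,40),(78,545),(176,40),(175,545),(120,24),(126,561),(71,292),(175.5,292)],[265,0])
B=C([(95,75),(157,500),(168,45),(222,495),(131,53),(193,511)],[430,30])
for z,r,pts,q in((47.5,18,A,[453,269,-.12]),(37.6,11,B,[636,222,.17])):
    f=fitcyl(p,z,r,pts,q); print(f.x[:2],np.degrees(f.x[2]),f.fun.round(2), s['ee_pos'])
    R=f
E
```

```text
[452.95788919 270.00379282] -7.228037112182773 [0.53 0.53 0.54 0.47 0.14 0.95 0.67 0.76] [451.80510128 178.03891141 179.21314884]
[636.25218171 224.52861963] 9.790192601641753 [0.42 0.47 0.41 0.59 0.57 0.75] [451.80510128 178.03891141 179.21314884]
```

Request:
drive_tool --motion '[[[0.0004,0.0307,0],[0,0,0]],[[0.0004,0.0307,0],[0,0,0]],[[0.0004,0.0306,0],[0,0,0]],[[0,0,-0.0225],[0,0,0.001]],[[0,0,-0.0225],[0,0,0.001]],[[0,0,-0.0225],[0,0,0]],[[0,0,-0.0225],[0,0,0]],[[0,0,-0.0225],[0,0,0]],[[0,0,-0.0225],[0,0,0]],[[0,0,0],[0,0,0]]]'

```text
time_s: 3.58
ee_pos: [450.5, 269.0, 40.7]
ee_rot: [179.7, 0.3, -7.2]
force: [-0.8, -0.1, -0.3]
gripper_width: 91.4
```

```bash
python3 snap.py w3
```

```text
3.5833 [450.54 268.95  40.71] [179.73   0.34  -7.19] [-0.77 -0.11 -0.31] 91.38621795620223
```

View pics/w3.png

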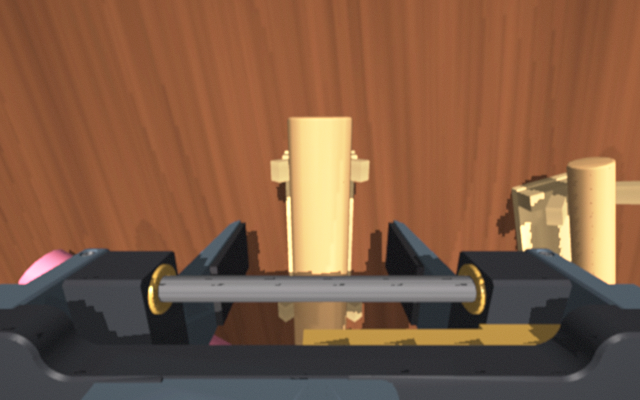

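Request:
drive_tool --motion '[[[0,0,0],[0,0,0]],[[0,0,0],[0,0,0]],[[0,0,-0.004],[0,0,0]],[[0,0,-0.004],[0,0,0]],[[0,0,-0.004],[0,0,0]],[[0,0,-0.003],[0,0,0]],[[0,0,0],[0,0,0]],[[0,0,0],[0,0,0]],[[0,0,0],[0,0,0]],[[0,0,0],[0,0,0]]]'

```text
time_s: 4.47
ee_pos: [452.7, 271.3, 29.1]
ee_rot: [-180.0, -0.0, -7.1]
force: [-0.8, 0.7, 0.3]
gripper_width: 91.3
```

```bash
python3 snap.py w4
python3 - <<'E'
from h import *
import pickle
s,p=pickle.load(open('w4.pkl','rb'))
# where does predicted dowel project
im=cv2.imread('pics/w4.png')
h=cv2.convexHull(proj(p,cyl(453,270,47.5,np.radians(-7.2),18)).astype(np.float32))
cv2.polylines(im,[h.astype(int)],True,(0,0,255)); cv2.imwrite('pics/w4o.png',im)
E
```

```text
4.4667 [452.66 271.31  29.07] [-1.7999e+02 -2.0000e-02 -7.1000e+00] [-0.76  0.68  0.27] 91.27358379415517
```

View pics/w4o.png

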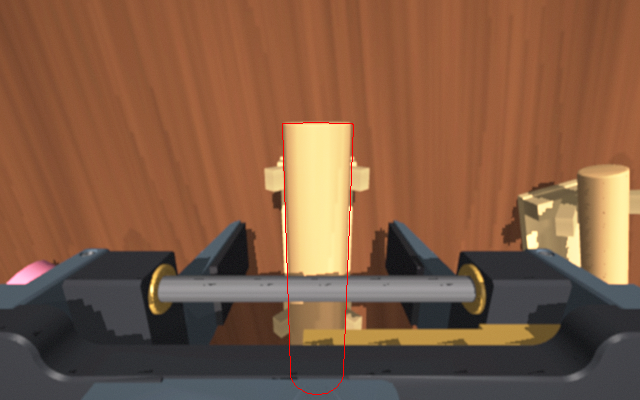

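Request:
drive_tool --motion '[[[0,0,0],[0,0,0]],[[0,0,0],[0,0,0]],[[0,0,0],[0,0,0]],[[0,0,0],[0,0,0]],[[0,0,0],[0,0,0]],[[0,0,0],[0,0,0]],[[0,0,0],[0,0,0]],[[0,0,0],[0,0,0]],[[0,0,0],[0,0,0]],[[0,0,0],[0,0,0]]]' --claw 0 --force 15

```text
time_s: 5.35
ee_pos: [452.8, 271.2, 29.0]
ee_rot: [-180.0, -0.0, -7.1]
force: [0.6, -0.3, -0.1]
gripper_width: 35.5
```

Request:
drive_tool --motion '[[[0,0,0.01],[0,0,0]],[[0,0,0.015],[0,0,0]],[[0,0,0.025],[0,0,0]],[[0,0,0.025],[0,0,0]],[[0,0,0.025],[0,0,0]],[[0,0,0.025],[0,0,0]],[[0,0,0.025],[0,0,0]],[[0,0,0.02],[0,0,0]],[[0.006,-0.016,0],[0,0,0]],[[0.0117,-0.0325,0],[0,0,0.005]]]'

```text
time_s: 6.18
ee_pos: [470.4, 224.9, 201.3]
ee_rot: [-179.8, -0.2, -6.6]
force: [1.3, -0.5, -1.0]
gripper_width: 35.8
```

Request:
drive_tool --motion '[[[0.0117,-0.0325,0],[0,0,0.005]],[[0.0117,-0.0325,0],[0,0,0.005]],[[0.0117,-0.0325,0],[0,0,0.005]],[[0.0117,-0.0325,0],[0,0,0.005]],[[0.0117,-0.0325,0],[0,0,0.005]],[[0.0117,-0.0325,0],[0,0,0.005]],[[0.0117,-0.0325,0],[0,0,0.005]],[[0.0117,-0.0325,0],[0,0,0.005]],[[0.0117,-0.0325,0],[0,0,0.005]],[[0.0117,-0.0325,0],[0,0,0.005]]]'

```text
time_s: 7.02
ee_pos: [587.1, -103.9, 199.5]
ee_rot: [-180.0, 0.0, -4.0]
force: [-0.2, -0.0, -0.1]
gripper_width: 35.8
```

Request:
drive_tool --motion '[[[0.0117,-0.0325,0],[0,0,0.005]],[[0.0117,-0.0325,0],[0,0,0.005]],[[0.0117,-0.0325,0],[0,0,0.005]],[[0.0117,-0.0325,0],[0,0,0.005]],[[0.006,-0.016,0],[0,0,0.005]],[[0,0,0],[0,0,0.001]],[[0,0,0],[0,0,0]],[[0,0,0],[0,0,0]],[[0,0,0],[0,0,0]],[[0,0,0],[0,0,0]]]'

```text
time_s: 7.85
ee_pos: [639.8, -246.9, 199.4]
ee_rot: [-180.0, -0.0, -2.4]
force: [-0.7, -0.8, -1.3]
gripper_width: 35.3
```

```bash
python3 snap.py w5
```

```text
7.85 [ 639.81 -246.91  199.44] [-179.99   -0.     -2.38] [-0.66 -0.77 -1.34] 35.286408388734145
```

View pics/w5.png

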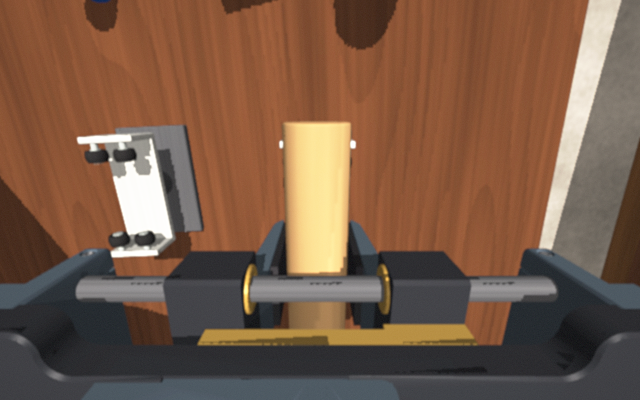

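Request:
drive_tool --motion '[[[0,-0.0005,-0.01],[0,0,0]],[[0,-0.0005,-0.015],[0,0,0]],[[0,-0.0005,-0.015],[0,0,0]],[[0,-0.0005,-0.015],[0,0,0]],[[0,0,-0.01],[0,0,0]],[[0,0,-0.005],[0,0,0]],[[0,0,0],[0,0,0]],[[0,0,0],[0,0,0]],[[0,0,0],[0,0,0]],[[0,0,0],[0,0,0]]]'

```text
time_s: 8.73
ee_pos: [640.7, -250.5, 130.1]
ee_rot: [180.0, -0.1, -2.5]
force: [0.4, 0.5, -0.9]
gripper_width: 35.9
```

```bash
python3 snap.py w6; python3 snap.py s6 scene; python3 snap.py t6 top
python3 - <<'E'
from h import *
import pickle
ims=[]
for n,roi,f in(('w6',(220,60,420,260),3),('s6',(150,80,290,220),4),('t6',(395,120,495,220),5)):
    s,p=pickle.load(open(n+'.pkl','rb')); im=cv2.imread(f'pics/{n}.png')
    x0,y0,x1,y1=roi
    im=cv2.resize(im[y0:y1,x0:x1],None,fx=f,fy=f,interpolation=cv2.INTER_CUBIC)
    e=s['ee_pos']
    def dr(P,col):
        h=cv2.convexHull(proj(p,P).astype(np.float32))[:,0]
        h=((h+.5-[x0,y0])*f).astype(int); cv2.polylines(im,[h.reshape(-1,1,2)],True,col)
    a=np.radians(s['ee_rot'][2])
    dr(cyl(e[0]+1.3*np.sin(a),e[1]-1.3,e[2]+19,a,18),(0,0,255))
    cv2.imwrite(f'pics/{n}o.png',im)
E
```

```text
8.7333 [ 640.66 -250.5   130.1 ] [ 1.7996e+02 -1.2000e-01 -2.4600e+00] [ 0.36  0.55 -0.95] 35.89060595761635
8.7833 [ 640.56 -250.48  130.  ] [ 1.7996e+02 -1.1000e-01 -2.4600e+00] [-0.49  0.05 -1.84] 35.6157822627061
8.8333 [ 640.44 -250.44  129.85] [ 1.7997e+02 -9.0000e-02 -2.4600e+00] [-0.04  0.57 -1.58] 35.7520288828973
```

View pics/w6o.png

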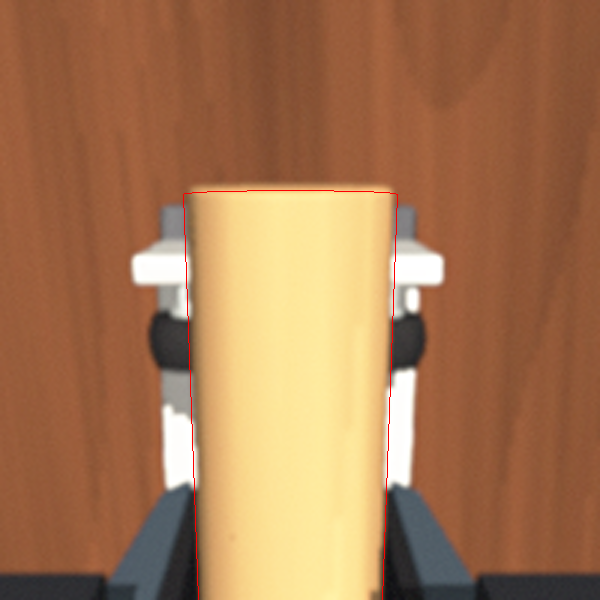

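View pics/s6o.png

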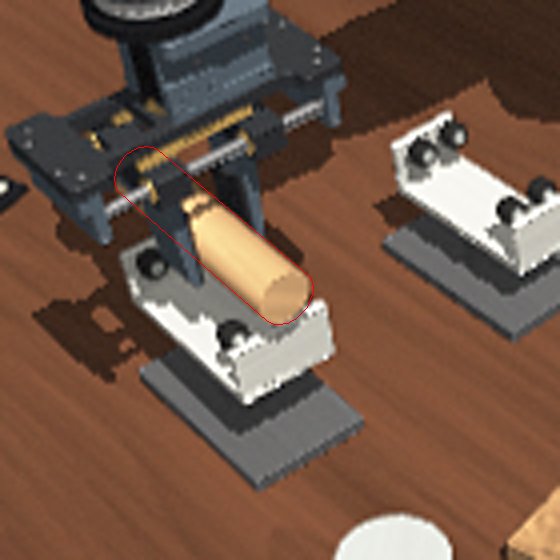

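View pics/t6o.png

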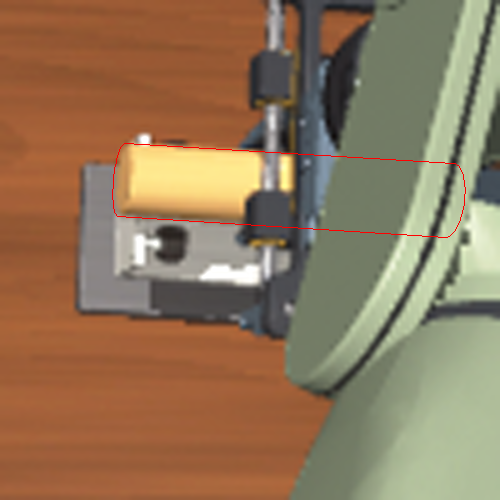

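Run:
```python
from h import *
import pickle
s,p=pickle.load(open('w6.pkl','rb')); im=cv2.imread('pics/w6.png').astype(int)
for r in (125,130,148,150,174,176):
    print(r,[(c,tuple(im[r,c])) for c in list(range(263,288))][::1] if r==150 else '', )
for r in (130,149,174): print(r,'L',[im[r,c,0] for c in range(262,290)],'R',[im[r,c,0] for c in range(346,372)])
C=lambda l:(np.array(l)+.5)/3-.5+[220,60]
for z in (100,107,114):
    print(z,back(p,C([(149,341),(426,341)]),z).round(1).tolist(), back(p,C([(132,268),(444,268)]),z+4).round(1).tolist())
A=C([(185,200),(190,350),(397.5,200),(392,350),(290,186),(198,560),(384,560)])
e=s['ee_pos']
f=fitcyl(p,e[2]+19,18,A,[640,-251,-.043]); print(f.x[:2],np.degrees(f.x[2]),f.fun)
```

```text
125 
130 
148 
150 [(263, (np.int64(97), np.int64(121), np.int64(165))), (264, (np.int64(190), np.int64(205), np.int64(223))), (265, (np.int64(250), np.int64(255), np.int64(254))), (266, (np.int64(254), np.int64(255), np.int64(255))), (267, (np.int64(252), np.int64(254), np.int64(254))), (268, (np.int64(251), np.int64(253), np.int64(254))), (269, (np.int64(251), np.int64(253), np.int64(254))), (270, (np.int64(251), np.int64(253), np.int64(254))), (271, (np.int64(251), np.int64(253), np.int64(254))), (272, (np.int64(251), np.int64(253), np.int64(254))), (273, (np.int64(251), np.int64(253), np.int64(254))), (274, (np.int64(251), np.int64(253), np.int64(254))), (275, (np.int64(251), np.int64(253), np.int64(254))), (276, (np.int64(252), np.int64(253), np.int64(254))), (277, (np.int64(251), np.int64(253), np.int64(254))), (278, (np.int64(252), np.int64(253), np.int64(254))), (279, (np.int64(252), np.int64(253), np.int64(254))), (280, (np.int64(253), np.int64(254), np.int64(254))), (281, (np.int64(254), np.int64(255), np.int64(255))), (282, (np.int64(234), np.int64(245), np.int64(248))), (
[... 2418 characters left out ...]
(56), np.int64(57), np.int64(53), np.int64(48), np.int64(46), np.int64(43), np.int64(48), np.int64(53), np.int64(62), np.int64(63), np.int64(60), np.int64(62), np.int64(60), np.int64(59), np.int64(63), np.int64(63), np.int64(61)]
100 [[609.2, -205.9, 100.0], [674.8, -208.7, 100.0]] [[607.6, -188.2, 104.0], [678.2, -191.2, 104.0]]
107 [[610.4, -204.5, 107.0], [673.7, -207.2, 107.0]] [[608.9, -187.4, 111.0], [676.9, -190.3, 111.0]]
114 [[611.6, -203.1, 114.0], [672.6, -205.8, 114.0]] [[610.2, -186.7, 118.0], [675.7, -189.5, 118.0]]
[ 640.80014888 -251.04946455] -2.4749750872966243 [ 7.42460260e-02  1.86161804e-02  3.48609924e-02  8.32626880e-02
 -6.11918257e-05  2.73873478e-01  2.51009823e-01]
```

Request:
drive_tool --motion '[[[-0.0004,0.0004,-0.004],[0,0,0]],[[0,0,-0.004],[0,0,0]],[[0,0,-0.004],[0,0,0]],[[0,0,-0.003],[0,0,0]],[[0,0,-0.002],[0,0,0]],[[0,0,0],[0,0,0]],[[0,0,0],[0,0,0]],[[0,0,0],[0,0,0]],[[0,0,0],[0,0,0]],[[0,0,0],[0,0,0]]]'

```text
time_s: 9.72
ee_pos: [639.7, -249.9, 112.2]
ee_rot: [180.0, -0.0, -2.5]
force: [0.3, 0.2, -1.6]
gripper_width: 35.6
```

```bash
python3 snap.py w7;  python3 - <<'E'
from workcell import env
for i in range(4):
    env.grab_frame('wrist'); s=env.state(); print(s['ee_pos'].round(2),s['force'].round(2))
import cv2
im=cv2.imread('pics/w7.png'); cv2.imwrite('pics/w7o.png',cv2.resize(im[60:260,220:420],None,fx=3,fy=3,interpolation=cv2.INTER_CUBIC))
E
```

```text
9.7167 [ 639.75 -249.94  112.15] [ 1.7999e+02 -2.0000e-02 -2.4600e+00] [ 0.27  0.21 -1.59] 35.58129883061366
[ 639.71 -249.91  112.09] [-0.55 -0.29 -0.57]
[ 639.68 -249.94  112.07] [ 0.13  0.21 -1.01]
[ 639.67 -249.94  112.03] [ 0.44 -0.12 -2.32]
[ 639.68 -249.91  112.03] [ 0.48 -0.85 -1.75]
```

View pics/w7o.png

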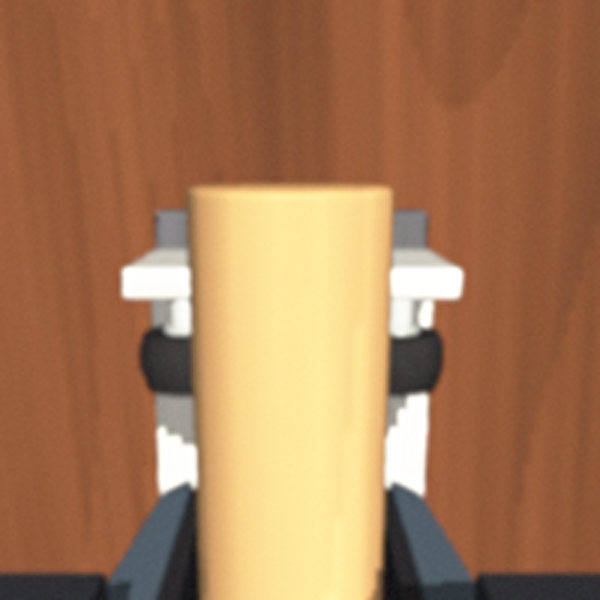

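Run:
```python
from h import *
import pickle
s,p=pickle.load(open('w7.pkl','rb'))
C=lambda l:(np.array(l)+.5)/3-.5+[220,60]
for z in (100,104,108):
    a=back(p,C([(140,362),(442,362)]),z);b=back(p,C([(121,284),(464,284)]),z+4)
    print(z,np.linalg.norm(a[0]-a[1]),a.mean(0),np.linalg.norm(b[0]-b[1]),b.mean(0))
A=C([(189,200),(193,350),(392.5,200),(389,350),(290,185),(199,560),(382,560)])
f=fitcyl(p,s['ee_pos'][2]+19,18,A,[640,-251,-.043]); print(f.x[:2],np.degrees(f.x[2]),f.fun.round(2))
```

```text
100 65.61782425789148 [ 641.79030533 -207.74348468  100.        ] 70.96054852337 [ 642.84169792 -190.34363466  104.        ]
104 64.17154039018305 [ 641.82704939 -206.82906481  104.        ] 69.36125550423606 [ 642.85557405 -189.80075974  108.        ]
108 62.72525652247451 [ 641.86379345 -205.91464495  108.        ] 67.761962485102 [ 642.86945019 -189.25788483  112.        ]
[ 639.8668207  -250.30183508] -2.494642366139338 [ 1.5   1.12  1.59  0.97 -0.    0.73  0.8 ]
```

Request:
drive_tool --motion '[[[0.0001,-0.0005,-0.001],[0,0,0]],[[0,0,-0.001],[0,0,0]],[[0,0,-0.001],[0,0,0]],[[0,0,-0.001],[0,0,0]],[[0,0,-0.001],[0,0,0]],[[0,0,-0.001],[0,0,0]],[[0,0,-0.001],[0,0,0]],[[0,0,0],[0,0,0]],[[0,0,0],[0,0,0]],[[0,0,0],[0,0,0]]]'

```text
time_s: 10.8
ee_pos: [639.9, -250.4, 105.2]
ee_rot: [180.0, -0.0, -2.5]
force: [-0.3, 0.9, 4.0]
gripper_width: 35.5
```

```bash
cat > F.py <<'E'
from workcell import env
import numpy as np
f=[];e=[]
for i in range(6):
    s=env.state(); f.append(s['force']); e.append(s['ee_pos']); env.grab_frame('wrist')
print(s['time_s'],np.array(e)[-1].round(2),'F',np.mean(f,0).round(2),'fz',np.array(f)[:,2].round(1),'T',s['torque'].round(2),s['gripper_width'])
E
python3 F.py
```

```text
11.05 [ 639.93 -250.47  105.21] F [-0.41  0.76  4.2 ] fz [4.  3.9 4.  4.9 3.7 4.7] T [ 0.15 -0.04 -0.02] 35.70584537567553
```

Request:
drive_tool --motion '[[[0,0,0.001],[0,0,0]],[[0,0,0.001],[0,0,0]],[[0,0,0.001],[0,0,0]],[[0,0,0.001],[0,0,0]],[[0,0,0],[0,0,0]],[[0,0,0],[0,0,0]],[[0,0,0],[0,0,0]],[[0,0,0],[0,0,0]],[[0,0,0],[0,0,0]],[[0,0,0],[0,0,0]]]'

```text
time_s: 11.93
ee_pos: [639.8, -250.4, 108.9]
ee_rot: [180.0, -0.0, -2.5]
force: [0.2, 1.0, 1.3]
gripper_width: 35.5
```

```bash
python3 F.py
```

```text
12.1833 [ 639.75 -250.4   108.97] F [0.46 0.33 1.41] fz [1.3 1.7 0.7 1.9 1.5 1.4] T [ 0.13 -0.24 -0.03] 35.87351398210092
```

Request:
drive_tool --motion '[[[0,0,0.0005],[0,0,0]],[[0,0,0.0005],[0,0,0]],[[0,0,0],[0,0,0]],[[0,0,0],[0,0,0]],[[0,0,0],[0,0,0]],[[0,0,0],[0,0,0]],[[0,0,0],[0,0,0]],[[0,0,0],[0,0,0]],[[0,0,0],[0,0,0]],[[0,0,0],[0,0,0]]]'

```text
time_s: 13.07
ee_pos: [639.7, -250.4, 110.0]
ee_rot: [-180.0, -0.0, -2.5]
force: [0.6, 1.1, 1.3]
gripper_width: 36.0
```

```bash
python3 F.py; python3 snap.py w8; python3 snap.py s8 scene
python3 - <<'E'
import cv2
im=cv2.imread('pics/w8.png'); cv2.imwrite('pics/w8o.png',cv2.resize(im[60:260,220:420],None,fx=3,fy=3,interpolation=cv2.INTER_CUBIC))
im=cv2.imread('pics/s8.png'); cv2.imwrite('pics/s8o.png',cv2.resize(im[80:220,150:290],None,fx=4,fy=4,interpolation=cv2.INTER_CUBIC))
E
```

```text
13.3167 [ 639.74 -250.4   109.98] F [0.6  0.63 1.15] fz [1.3 1.5 0.8 1.4 1.4 0.4] T [ 0.07 -0.17  0.02] 35.71830912575854
13.3667 [ 639.76 -250.4   109.97] [-1.80e+02 -1.00e-02 -2.46e+00] [0.79 0.49 1.24] 35.866103005738864
13.4167 [ 639.74 -250.39  109.98] [-180.     -0.     -2.46] [0.26 0.73 1.24] 35.628949849663506
```

View pics/w8o.png

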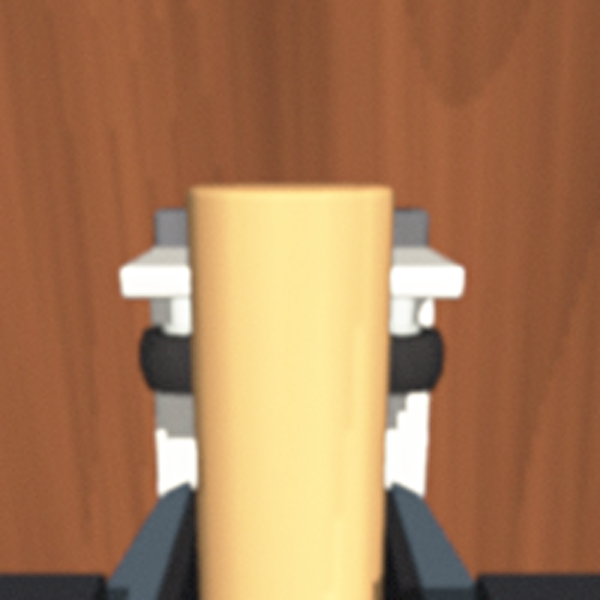

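View pics/s8o.png

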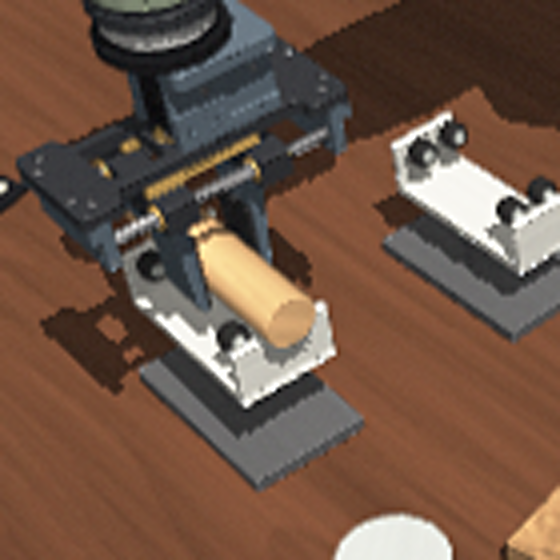

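Request:
drive_tool --motion '[[[0,0,0.0007],[0,0,0]],[[0,0,0],[0,0,0]],[[0,0,0],[0,0,0]],[[0,0,0],[0,0,0]],[[0,0,0],[0,0,0]],[[0,0,0],[0,0,0]],[[0,0,0],[0,0,0]],[[0,0,0],[0,0,0]],[[0,0,0],[0,0,0]],[[0,0,0],[0,0,0]]]'

```text
time_s: 14.3
ee_pos: [639.7, -250.4, 110.7]
ee_rot: [180.0, -0.0, -2.5]
force: [0.7, 0.3, 0.3]
gripper_width: 35.8
```

```bash
python3 F.py
```

```text
14.55 [ 639.75 -250.39  110.68] F [0.39 0.26 0.22] fz [ 0.3  0.1 -0.1  0.7  0.3  0.1] T [ 0.09 -0.18  0.03] 35.6915195630468
```

Request:
drive_tool --motion '[[[0,0,0],[0,0,0]],[[0,0,0],[0,0,0]],[[0,0,0],[0,0,0]],[[0,0,0],[0,0,0]],[[0,0,0],[0,0,0]],[[0,0,0],[0,0,0]],[[0,0,0],[0,0,0]],[[0,0,0],[0,0,0]],[[0,0,0],[0,0,0]],[[0,0,0],[0,0,0]]]' --claw 0.7

```text
time_s: 15.43
ee_pos: [639.7, -250.4, 110.7]
ee_rot: [180.0, -0.0, -2.5]
force: [0.3, 0.3, -0.2]
gripper_width: 64.1
```

```bash
python3 snap.py w9
python3 - <<'E'
import cv2
im=cv2.imread('pics/w9.png'); cv2.imwrite('pics/w9o.png',cv2.resize(im[60:260,220:420],None,fx=3,fy=3,interpolation=cv2.INTER_CUBIC))
E
```

```text
15.4333 [ 639.74 -250.41  110.69] [180.    -0.    -2.46] [ 0.26  0.33 -0.21] 64.08702058542394
```

View pics/w9o.png

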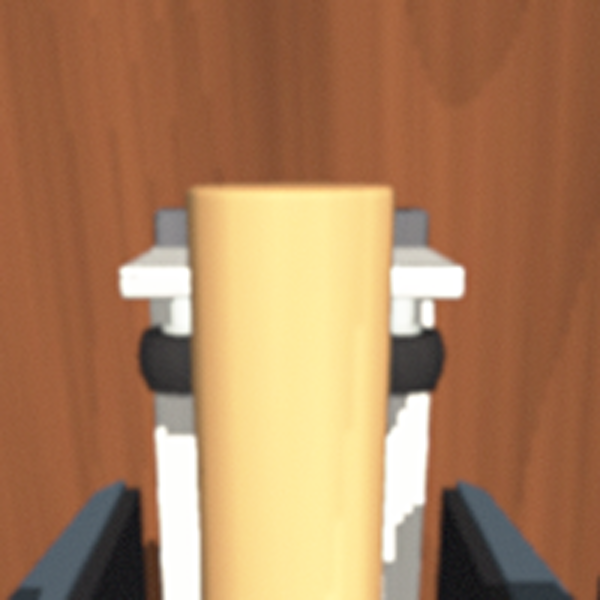

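Request:
drive_tool --motion '[[[0,0,0.01],[0,0,0]],[[0,0,0.02],[0,0,0]],[[0,0,0.025],[0,0,0]],[[0,0,0.025],[0,0,0]],[[0,0,0.02],[0,0,0]],[[0,0.016,0.005],[0,0,0.02]],[[0,0.0325,0],[0,0,0.02]],[[0,0.0325,0],[0,0,0.02]],[[0,0.0325,0],[0,0,0.02]],[[0,0.0325,0],[0,0,0.02]]]'

```text
time_s: 16.32
ee_pos: [638.9, -102.0, 215.4]
ee_rot: [-180.0, 0.0, 3.4]
force: [-0.1, 0.1, 0.2]
gripper_width: 64.1
```

Request:
drive_tool --motion '[[[0,0.0325,0],[0,0,0.02]],[[0,0.0325,0],[0,0,0.02]],[[0,0.0325,0],[0,0,0.02]],[[0,0.0325,0],[0,0,0.02]],[[0,0.0325,-0.01],[0,0,0.02]],[[0,0.0325,-0.015],[0,0,0.014]],[[0,0.032,-0.015],[0,0,0]],[[0,0.016,-0.01],[0,0,0]],[[0,0,0],[0,0,0]],[[0,0,0],[0,0,0]]]' --claw 1

```text
time_s: 17.15
ee_pos: [638.9, 139.2, 164.8]
ee_rot: [180.0, 0.1, 9.9]
force: [0.3, -0.6, -0.9]
gripper_width: 91.4
```

```bash
python3 snap.py w10
python3 - <<'E'
import cv2
im=cv2.imread('pics/w10.png'); cv2.imwrite('pics/w10o.png',cv2.resize(im[0:220,240:400],None,fx=2.7,fy=2.7,interpolation=cv2.INTER_CUBIC))
E
```

```text
17.15 [638.92 139.23 164.82] [1.7996e+02 1.2000e-01 9.9300e+00] [ 0.32 -0.57 -0.93] 91.39188318841587
```

View pics/w10.png

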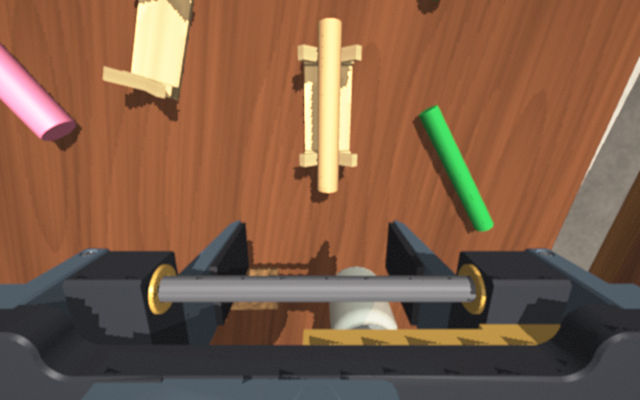

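View pics/w10o.png

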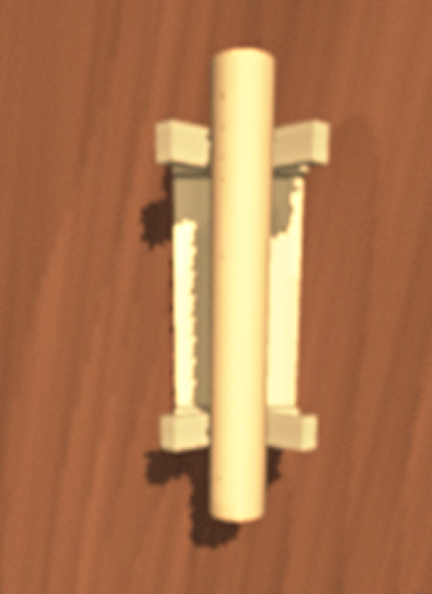

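Run:
```python
from h import *
import pickle
s,p=pickle.load(open('w10.pkl','rb'))
C=lambda l:(np.array(l)+.5)/2.7-.5+[240,0]
A=C([(213,60),(210,505),(274.5,60),(265,505),(243,48),(238,521)])
f=fitcyl(p,37.6,11,A,[636,224,.17]); print(f.x[:2],np.degrees(f.x[2]),f.fun.round(2))
from workcell import env; print(env.state()['ee_pos'],env.state()['ee_rot'])
```

```text
[636.29007827 224.74525191] 9.813129846454173 [0.66 0.09 0.67 0.09 0.36 0.5 ]
[639.58767419 138.2544116  165.70504723] [1.79952344e+02 1.90367707e-02 9.84137548e+00]
```

Request:
drive_tool --motion '[[[-0.0011,0.0288,0],[0,0,0]],[[-0.0011,0.0288,0],[0,0,0]],[[-0.0011,0.0289,0],[0,0,0]],[[0,0,-0.0217],[0,0,0]],[[0,0,-0.0217],[0,0,0]],[[0,0,-0.0217],[0,0,0]],[[0,0,-0.0217],[0,0,0]],[[0,0,-0.0217],[0,0,0]],[[0,0,-0.0215],[0,0,0]],[[0,0,0],[0,0,0]]]'

```text
time_s: 18.03
ee_pos: [634.4, 222.4, 32.1]
ee_rot: [179.9, 0.4, 9.7]
force: [-0.5, -1.6, -0.2]
gripper_width: 91.2
```

```bash
python3 F.py
```

```text
18.2833 [638.04 224.94  37.96] F [-0.07 -0.21 -0.04] fz [-0.2  0.4 -0.   0.5 -0.4 -0.5] T [-0.02 -0.08  0.01] 91.1071936621414
```

Request:
drive_tool --motion '[[[-0.0012,0,-0.003],[0,0,0]],[[0,0,-0.005],[0,0,0]],[[0,0,-0.005],[0,0,0]],[[0,0,-0.004],[0,0,0]],[[0,0,-0.002],[0,0,0]],[[0,0,0],[0,0,0]],[[0,0,0],[0,0,0]],[[0,0,0],[0,0,0]],[[0,0,0],[0,0,0]],[[0,0,0],[0,0,0]]]'

```text
time_s: 19.17
ee_pos: [635.4, 225.2, 16.9]
ee_rot: [-180.0, -0.0, 9.8]
force: [0.3, 0.9, 0.7]
gripper_width: 91.4
```

```bash
python3 snap.py w11
python3 - <<'E'
from h import *
import pickle
s,p=pickle.load(open('w11.pkl','rb'))
im=cv2.imread('pics/w11.png')
h=cv2.convexHull(proj(p,cyl(636.3,224.7,37.6,np.radians(9.8),11)).astype(np.float32))
cv2.polylines(im,[h.astype(int)],True,(0,0,255)); cv2.imwrite('pics/w11o.png',im)
E
```

```text
19.1667 [635.42 225.15  16.89] [-1.8e+02 -3.0e-02  9.8e+00] [0.32 0.95 0.66] 91.36921663469776
```

View pics/w11o.png

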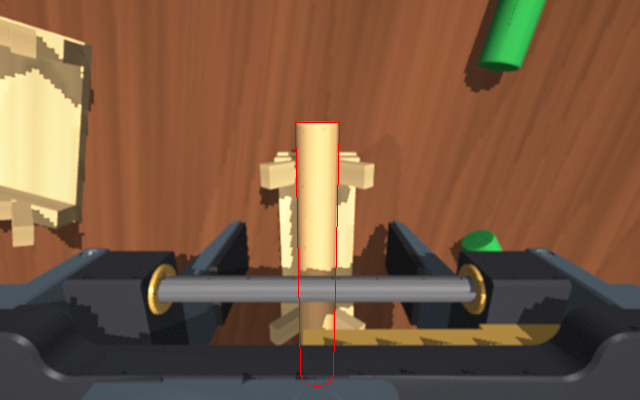

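Request:
drive_tool --motion '[[[0.0005,0,0.001],[0,0,0]],[[0,0,0],[0,0,0]],[[0,0,0],[0,0,0]],[[0,0,0],[0,0,0]],[[0,0,0],[0,0,0]],[[0,0,0],[0,0,0]],[[0,0,0],[0,0,0]],[[0,0,0],[0,0,0]],[[0,0,0],[0,0,0]],[[0,0,0],[0,0,0]]]' --claw 0 --force 12

```text
time_s: 20.05
ee_pos: [635.8, 225.1, 17.7]
ee_rot: [180.0, -0.0, 9.8]
force: [0.2, -0.2, -0.4]
gripper_width: 27.5
```

```bash
python3 F.py
```

```text
20.3 [635.52 225.04  17.67] F [-0.23  0.2   0.24] fz [-0.4  0.2  0.4  0.4  0.4  0.4] T [-0.01  0.03 -0.03] 21.743537796029425
```

Request:
drive_tool --motion '[[[0,0,0.01],[0,0,0]],[[0,0,0.015],[0,0,0]],[[0,0,0.025],[0,0,0]],[[0,0,0.025],[0,0,0]],[[0,0,0.025],[0,0,0]],[[0,0,0.025],[0,0,0]],[[0,0,0.025],[0,0,0]],[[0,0,0.02],[0,0,0]],[[-0.0066,-0.0155,0],[0,0,0]],[[-0.0131,-0.0309,0],[0,0,-0.01]]]'

```text
time_s: 21.18
ee_pos: [618.0, 181.2, 190.0]
ee_rot: [-179.9, -0.4, 9.4]
force: [0.3, -1.1, -0.6]
gripper_width: 21.9
```

Request:
drive_tool --motion '[[[-0.0131,-0.0309,0],[0,0,-0.012]],[[-0.0131,-0.0309,0],[0,0,-0.012]],[[-0.0131,-0.0309,0],[0,0,-0.012]],[[-0.0131,-0.0309,0],[0,0,-0.012]],[[-0.0131,-0.0309,0],[0,0,-0.012]],[[-0.0131,-0.0309,0],[0,0,-0.012]],[[-0.0131,-0.0309,0],[0,0,-0.012]],[[-0.0131,-0.0309,0],[0,0,-0.012]],[[-0.0131,-0.0309,0],[0,0,-0.012]],[[-0.0131,-0.0309,0],[0,0,-0.012]]]'

```text
time_s: 22.02
ee_pos: [484.3, -131.7, 188.6]
ee_rot: [180.0, -0.1, 2.3]
force: [1.1, -0.6, -1.5]
gripper_width: 21.7
```

Request:
drive_tool --motion '[[[-0.0131,-0.0309,0],[0,0,-0.012]],[[-0.0131,-0.0309,0],[0,0,-0.012]],[[-0.0131,-0.0309,0],[0,0,-0.0127]],[[-0.0066,-0.0155,0],[0,0,0]],[[0,0,-0.01],[0,0,0]],[[0,0,-0.01],[0,0,0]],[[0,0,0],[0,0,0]],[[0,0,0],[0,0,0]],[[0,0,0],[0,0,0]],[[0,0,0],[0,0,0]]]'

```text
time_s: 22.85
ee_pos: [439.8, -237.7, 167.9]
ee_rot: [180.0, -0.0, 0.3]
force: [1.1, -0.4, -1.1]
gripper_width: 21.5
```

```bash
python3 F.py;python3 snap.py w12
python3 - <<'E'
import cv2
im=cv2.imread('pics/w12.png'); cv2.imwrite('pics/w12o.png',cv2.resize(im[60:260,220:420],None,fx=3,fy=3,interpolation=cv2.INTER_CUBIC))
E
```

```text
23.1 [ 439.38 -238.35  167.88] F [ 0.41 -0.06 -0.89] fz [-1.1 -0.6 -0.9 -1.2 -0.3 -1.3] T [-0.03 -0.09 -0.02] 21.836955023920105
23.15 [ 439.32 -238.4   167.85] [ 1.7999e+02 -2.0000e-02  2.6000e-01] [-0.5  -0.59  0.41] 21.65572980798166
```

View pics/w12o.png

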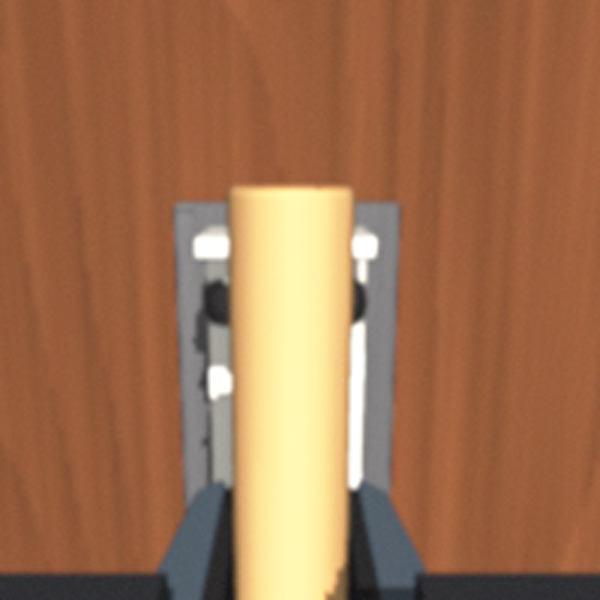

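View pics/w12.png

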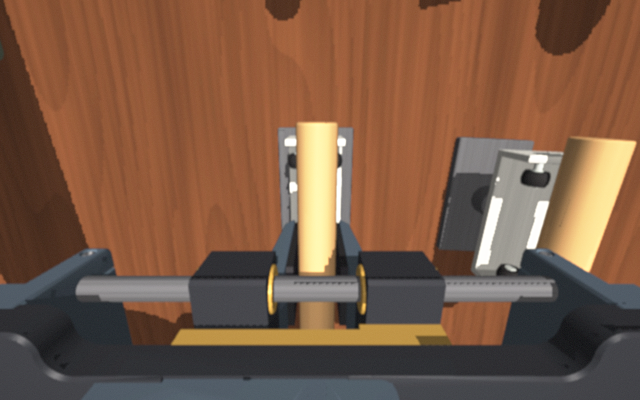

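Request:
drive_tool --motion '[[[-0.0005,0,-0.008],[0,0,0]],[[-0.0005,0,-0.012],[0,0,0]],[[-0.0005,0,-0.012],[0,0,0]],[[0,0,-0.012],[0,0,0]],[[0,0,-0.01],[0,0,0]],[[0,0,-0.008],[0,0,0]],[[0,0,-0.003],[0,0,0]],[[0,0,0],[0,0,0]],[[0,0,0],[0,0,0]],[[0,0,0],[0,0,0]]]'

```text
time_s: 24.03
ee_pos: [438.1, -238.8, 103.2]
ee_rot: [180.0, -0.1, 0.2]
force: [0.9, 0.2, -0.4]
gripper_width: 21.5
```

```bash
python3 F.py;python3 snap.py w13
python3 - <<'E'
import cv2
im=cv2.imread('pics/w13.png'); cv2.imwrite('pics/w13o.png',cv2.resize(im[60:260,240:400],None,fx=4,fy=4,interpolation=cv2.INTER_CUBIC)[:600])
E
```

```text
24.2833 [ 437.85 -238.61  103.05] F [ 0.14  0.16 -0.59] fz [-0.4 -0.7 -0.5 -1.4 -0.2 -0.4] T [ 0.01 -0.12 -0.04] 21.67726955738818
24.3333 [ 437.79 -238.58  102.96] [ 1.7998e+02 -4.0000e-02  2.5000e-01] [ 0.32  0.47 -0.68] 21.756168024448364
```

View pics/w13o.png

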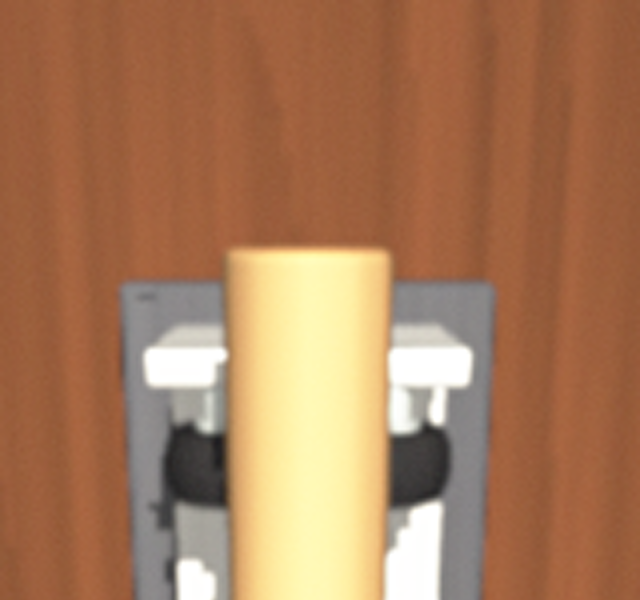

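Run:
```python
from h import *
import pickle
s,p=pickle.load(open('w13.pkl','rb'))
C=lambda l:(np.array(l)+.5)/4-.5+[240,60]
for z in (83,88,92):
    a=back(p,C([(164,464),(451,464)]),z);b=back(p,C([(144,370),(472,370)]),z+4)
    print(z,np.linalg.norm(a[0]-a[1]),a.mean(0),np.linalg.norm(b[0]-b[1]),b.mean(0))
A=C([(226,270),(228,460),(391,270),(389,460),(309,247)])
f=fitcyl(p,s['ee_pos'][2]+19.9,11,A,[438,-239,0]); print(f.x[:2],np.degrees(f.x[2]),f.fun.round(2))
```

```text
83 48.54434914816278 [ 437.78049191 -194.86683128   83.        ] 53.01377022996634 [ 437.78755463 -178.54697673   87.        ]
88 47.262044275887554 [ 437.77457369 -193.80799849   88.        ] 51.58317354967464 [ 437.78131805 -177.90568299   92.        ]
92 46.236200378067394 [ 437.7698391  -192.96093225   92.        ] 50.43869620544127 [ 437.77632878 -177.392648     96.        ]
[ 437.8006089  -238.79987306] 0.0 [ 0.95  0.65  1.16  0.42 -0.07]
```

Request:
drive_tool --motion '[[[0,0,-0.003],[0,0,0]],[[0,0,-0.003],[0,0,0]],[[0,0,-0.003],[0,0,0]],[[0,0,-0.002],[0,0,0]],[[0,0,-0.001],[0,0,0]],[[0,0,0],[0,0,0]],[[0,0,0],[0,0,0]],[[0,0,0],[0,0,0]],[[0,0,0],[0,0,0]],[[0,0,0],[0,0,0]]]'

```text
time_s: 25.22
ee_pos: [437.7, -238.6, 90.8]
ee_rot: [180.0, -0.0, 0.2]
force: [0.8, -0.0, -0.5]
gripper_width: 21.4
```

```bash
python3 F.py
```

```text
25.4667 [ 437.67 -238.51   90.73] F [-0.07  0.1  -0.44] fz [-0.5 -0.6 -0.1 -0.6  0.1 -1. ] T [ 0.  -0.1  0. ] 21.789263481710485
```

Request:
drive_tool --motion '[[[0.0001,0,-0.0005],[0,0,0]],[[0,0,-0.0005],[0,0,0]],[[0,0,-0.0005],[0,0,0]],[[0,0,-0.0005],[0,0,0]],[[0,0,0],[0,0,0]],[[0,0,0],[0,0,0]],[[0,0,0],[0,0,0]],[[0,0,0],[0,0,0]],[[0,0,0],[0,0,0]],[[0,0,0],[0,0,0]]]'

```text
time_s: 26.35
ee_pos: [437.8, -238.5, 88.7]
ee_rot: [180.0, -0.0, 0.2]
force: [-0.1, 0.4, 0.1]
gripper_width: 21.8
```

```bash
python3 F.py
```

```text
26.6 [ 437.77 -238.51   88.69] F [ 0.16  0.01 -0.18] fz [ 0.1 -1.   0.4 -0.7  0.4 -0.2] T [-0.04 -0.08 -0.03] 21.929207654591735
```

Request:
drive_tool --motion '[[[0,0,-0.0005],[0,0,0]],[[0,0,-0.0005],[0,0,0]],[[0,0,-0.0005],[0,0,0]],[[0,0,0],[0,0,0]],[[0,0,0],[0,0,0]],[[0,0,0],[0,0,0]],[[0,0,0],[0,0,0]],[[0,0,0],[0,0,0]],[[0,0,0],[0,0,0]],[[0,0,0],[0,0,0]]]'

```text
time_s: 27.48
ee_pos: [437.8, -238.5, 87.2]
ee_rot: [180.0, -0.0, 0.2]
force: [-1.7, 1.0, -0.6]
gripper_width: 21.9
```

```bash
python3 F.py
```

```text
27.7333 [ 437.77 -238.5    87.19] F [-0.55  0.02 -0.49] fz [-0.6 -0.8 -1.  -0.4 -0.2  0.1] T [ 0.07 -0.1  -0.02] 21.421182588989577
```

Not touching yet; continue.

Request:
drive_tool --motion '[[[0,0,-0.0005],[0,0,0]],[[0,0,-0.0005],[0,0,0]],[[0,0,-0.0005],[0,0,0]],[[0,0,0],[0,0,0]],[[0,0,0],[0,0,0]],[[0,0,0],[0,0,0]],[[0,0,0],[0,0,0]],[[0,0,0],[0,0,0]],[[0,0,0],[0,0,0]],[[0,0,0],[0,0,0]]]'

```text
time_s: 28.62
ee_pos: [437.8, -238.5, 85.7]
ee_rot: [180.0, -0.0, 0.2]
force: [0.6, -0.2, 0.3]
gripper_width: 22.1
```

```bash
python3 F.py; python3 snap.py w14;python3 snap.py s14 scene
python3 - <<'E'
import cv2,numpy as np
im=cv2.imread('pics/w14.png'); a=cv2.resize(im[100:240,260:380],None,fx=4,fy=4,interpolation=cv2.INTER_CUBIC)[:600]
im=cv2.imread('pics/s14.png'); b=cv2.resize(im[80:220,190:340],None,fx=4,fy=4,interpolation=cv2.INTER_CUBIC)
cv2.imwrite('pics/w14o.png',a);cv2.imwrite('pics/s14o.png',b)
E
```

```text
28.8667 [ 437.76 -238.51   85.67] F [-0.04 -0.25 -0.25] fz [ 0.3 -0.9 -1.1  0.   0.2 -0.1] T [-0.02 -0.1   0.03] 21.568726808404286
28.9167 [ 437.73 -238.51   85.68] [-180.     -0.      0.25] [-0.36 -0.05  0.23] 22.006520468313603
28.9667 [ 437.75 -238.53   85.67] [ 1.8e+02 -1.0e-02  2.5e-01] [ 0.51  0.54 -1.53] 21.197266293048436
```

View pics/w14o.png

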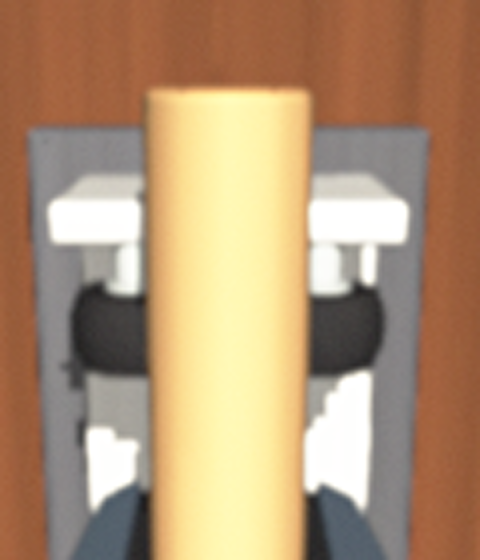

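View pics/s14o.png

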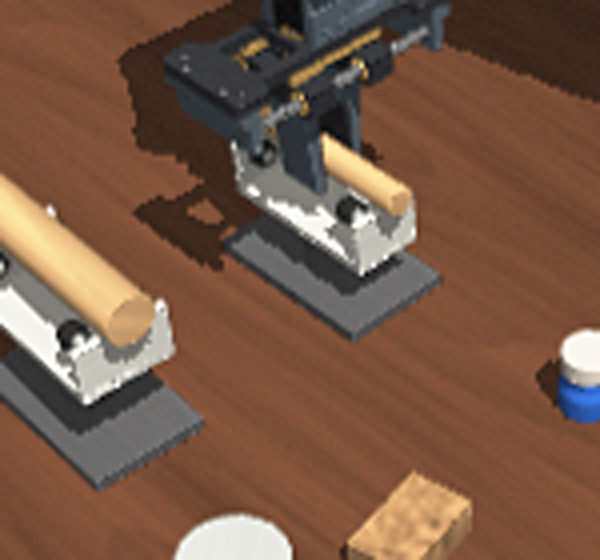

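Request:
drive_tool --motion '[[[0,0,-0.0005],[0,0,0]],[[0,0,-0.0005],[0,0,0]],[[0,0,-0.0005],[0,0,0]],[[0,0,0],[0,0,0]],[[0,0,0],[0,0,0]],[[0,0,0],[0,0,0]],[[0,0,0],[0,0,0]],[[0,0,0],[0,0,0]],[[0,0,0],[0,0,0]],[[0,0,0],[0,0,0]]]'

```text
time_s: 29.85
ee_pos: [437.8, -238.5, 84.2]
ee_rot: [-180.0, -0.0, 0.2]
force: [0.4, 0.9, -0.3]
gripper_width: 21.4
```

```bash
python3 F.py
```

```text
30.1 [ 437.77 -238.51   84.19] F [-0.1   0.31 -0.26] fz [-0.3 -0.  -0.  -0.5 -1.5  0.8] T [-0.02 -0.1   0.05] 21.690595334915457
```

Request:
drive_tool --motion '[[[0,0,-0.0005],[0,0,0]],[[0,0,-0.0005],[0,0,0]],[[0,0,-0.0005],[0,0,0]],[[0,0,0],[0,0,0]],[[0,0,0],[0,0,0]],[[0,0,0],[0,0,0]],[[0,0,0],[0,0,0]],[[0,0,0],[0,0,0]],[[0,0,0],[0,0,0]],[[0,0,0],[0,0,0]]]'

```text
time_s: 30.98
ee_pos: [437.8, -238.5, 82.7]
ee_rot: [180.0, -0.0, 0.2]
force: [-0.8, 0.5, -0.1]
gripper_width: 21.5
```

```bash
python3 F.py
```

```text
31.2333 [ 437.75 -238.51   82.67] F [-0.28  0.16 -0.4 ] fz [-0.1 -0.6 -0.1 -0.3 -0.4 -0.9] T [ 0.01 -0.1  -0.04] 22.08970987745168
```

Request:
drive_tool --motion '[[[0,0,-0.0005],[0,0,0]],[[0,0,-0.0005],[0,0,0]],[[0,0,-0.0005],[0,0,0]],[[0,0,0],[0,0,0]],[[0,0,0],[0,0,0]],[[0,0,0],[0,0,0]],[[0,0,0],[0,0,0]],[[0,0,0],[0,0,0]],[[0,0,0],[0,0,0]],[[0,0,0],[0,0,0]]]'

```text
time_s: 32.12
ee_pos: [437.8, -238.5, 81.2]
ee_rot: [180.0, -0.0, 0.2]
force: [0.3, 0.5, 1.3]
gripper_width: 21.7
```

```bash
python3 F.py
```

```text
32.3667 [ 437.8  -238.52   81.2 ] F [-0.09  0.11  1.34] fz [1.3 1.6 1.4 0.9 1.9 0.8] T [-0.03 -0.04 -0.02] 21.593526037884242
```

Request:
drive_tool --motion '[[[0,0,0.0003],[0,0,0]],[[0,0,0],[0,0,0]],[[0,0,0],[0,0,0]],[[0,0,0],[0,0,0]],[[0,0,0],[0,0,0]],[[0,0,0],[0,0,0]],[[0,0,0],[0,0,0]],[[0,0,0],[0,0,0]],[[0,0,0],[0,0,0]],[[0,0,0],[0,0,0]]]'

```text
time_s: 33.25
ee_pos: [437.8, -238.5, 81.5]
ee_rot: [-180.0, -0.0, 0.2]
force: [0.1, -0.5, 1.5]
gripper_width: 21.9
```

```bash
python3 F.py
```

```text
33.5 [ 437.77 -238.51   81.49] F [ 0.15 -0.24  1.12] fz [1.5 0.9 1.3 1.2 1.3 0.5] T [-0.07 -0.12  0.01] 21.924427852692016
```

Request:
drive_tool --motion '[[[0,0,0.0004],[0,0,0]],[[0,0,0],[0,0,0]],[[0,0,0],[0,0,0]],[[0,0,0],[0,0,0]],[[0,0,0],[0,0,0]],[[0,0,0],[0,0,0]],[[0,0,0],[0,0,0]],[[0,0,0],[0,0,0]],[[0,0,0],[0,0,0]],[[0,0,0],[0,0,0]]]'

```text
time_s: 34.38
ee_pos: [437.7, -238.5, 81.9]
ee_rot: [-180.0, -0.0, 0.2]
force: [-0.6, 0.1, 1.8]
gripper_width: 21.5
```

```bash
python3 F.py
```

```text
34.6333 [ 437.77 -238.52   81.89] F [ 0.18 -0.24  1.16] fz [1.8 0.5 0.7 1.3 1.  1.7] T [-0.01 -0.15  0.  ] 21.781110272233864
```

Request:
drive_tool --motion '[[[0,0,0.0003],[0,0,0]],[[0,0,0],[0,0,0]],[[0,0,0],[0,0,0]],[[0,0,0],[0,0,0]],[[0,0,0],[0,0,0]],[[0,0,0],[0,0,0]],[[0,0,0],[0,0,0]],[[0,0,0],[0,0,0]],[[0,0,0],[0,0,0]],[[0,0,0],[0,0,0]]]'

```text
time_s: 35.52
ee_pos: [437.7, -238.5, 82.2]
ee_rot: [180.0, -0.0, 0.2]
force: [-0.8, -0.3, 1.2]
gripper_width: 21.5
```

```bash
python3 F.py
```

```text
35.7667 [ 437.76 -238.52   82.17] F [-0.14  0.07  1.02] fz [1.2 1.6 0.9 0.3 1.  1.1] T [-0.09 -0.06  0.02] 21.486934161470163
```

Request:
drive_tool --motion '[[[0,0,0.0002],[0,0,0]],[[0,0,0],[0,0,0]],[[0,0,0],[0,0,0]],[[0,0,0],[0,0,0]],[[0,0,0],[0,0,0]],[[0,0,0],[0,0,0]],[[0,0,0],[0,0,0]],[[0,0,0],[0,0,0]],[[0,0,0],[0,0,0]],[[0,0,0],[0,0,0]]]'

```text
time_s: 36.65
ee_pos: [437.8, -238.5, 82.4]
ee_rot: [180.0, -0.0, 0.2]
force: [0.4, -0.4, 1.0]
gripper_width: 21.8
```

```bash
python3 F.py
```

```text
36.9 [ 437.75 -238.49   82.37] F [ 0.05 -0.39  0.57] fz [1.  0.3 0.6 0.5 0.5 0.5] T [-0.02 -0.08 -0.05] 21.58140082864335
```

Touching with ~1 N; release.

Request:
drive_tool --motion '[[[0,0,0],[0,0,0]],[[0,0,0],[0,0,0]],[[0,0,0],[0,0,0]],[[0,0,0],[0,0,0]],[[0,0,0],[0,0,0]],[[0,0,0],[0,0,0]],[[0,0,0],[0,0,0]],[[0,0,0],[0,0,0]],[[0,0,0],[0,0,0]],[[0,0,0],[0,0,0]]]' --claw 0.6

```text
time_s: 37.78
ee_pos: [437.8, -238.5, 82.4]
ee_rot: [-180.0, -0.0, 0.2]
force: [0.1, 0.2, 0.5]
gripper_width: 55.0
```

Request:
drive_tool --motion '[[[0,0,0.005],[0,0,0]],[[0,0,0.015],[0,0,0]],[[0,0,0.025],[0,0,0]],[[0,0,0.025],[0,0,0]],[[0,0,0.025],[0,0,0]],[[0,0,0.02],[0,0,0]],[[0.01,-0.025,0.005],[0,0,0]],[[0.02,-0.03,0],[0,0,0]],[[0.02,-0.03,0],[0,0,0]],[[0.02,-0.02,0],[0,0,0]]]'

```text
time_s: 38.62
ee_pos: [508.4, -346.0, 203.3]
ee_rot: [179.9, -0.1, 0.2]
force: [0.8, 0.8, -0.8]
gripper_width: 54.7
```

Request:
drive_tool --motion '[[[0.01,-0.005,0],[0,0,0]],[[0.01,0,0],[0,0,0]],[[0,0,0],[0,0,0]],[[0,0,0],[0,0,0]],[[0,0,0],[0,0,0]],[[0,0,0],[0,0,0]],[[0,0,0],[0,0,0]],[[0,0,0],[0,0,0]],[[0,0,0],[0,0,0]],[[0,0,0],[0,0,0]]]'

```text
time_s: 39.45
ee_pos: [527.6, -348.4, 202.6]
ee_rot: [180.0, -0.0, 0.2]
force: [0.3, -1.0, -0.0]
gripper_width: 55.0
```

```bash
python3 snap.py w15;python3 snap.py s15 scene;python3 snap.py t15 top
python3 - <<'E'
import cv2,numpy as np
im=cv2.imread('pics/s15.png'); cv2.imwrite('pics/s15o.png',cv2.resize(im[80:220,150:330],None,fx=4,fy=4,interpolation=cv2.INTER_CUBIC))
im=cv2.imread('pics/w15.png'); cv2.imwrite('pics/w15o.png',cv2.resize(im[0:240,150:490],None,fx=2.3,fy=2.3,interpolation=cv2.INTER_CUBIC))
E
```

```text
39.45 [ 527.59 -348.42  202.55] [ 1.7999e+02 -1.0000e-02  2.5000e-01] [ 0.27 -1.01 -0.04] 54.95004920942289
39.5 [ 527.64 -348.45  202.48] [ 1.8e+02 -1.0e-02  2.5e-01] [ 0.08 -0.82  0.54] 54.67872438987135
39.55 [ 527.67 -348.48  202.44] [ 1.8e+02 -1.0e-02  2.4e-01] [-0.07  0.4  -0.6 ] 54.61180823444689
```

View pics/s15o.png

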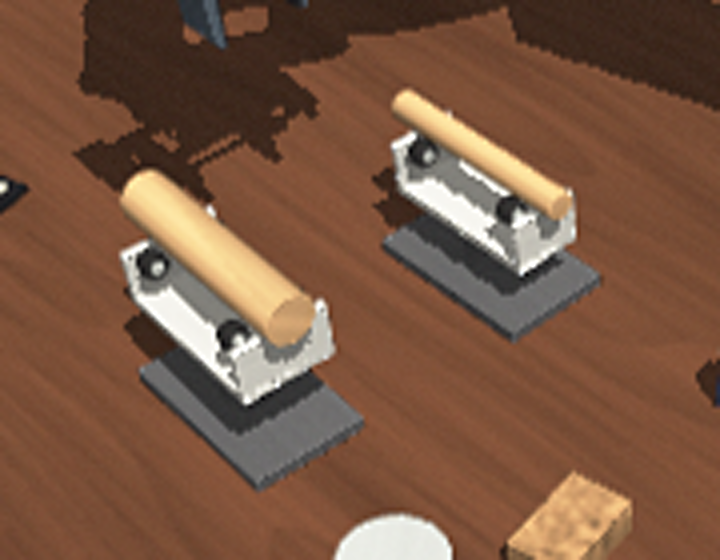

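View pics/w15o.png

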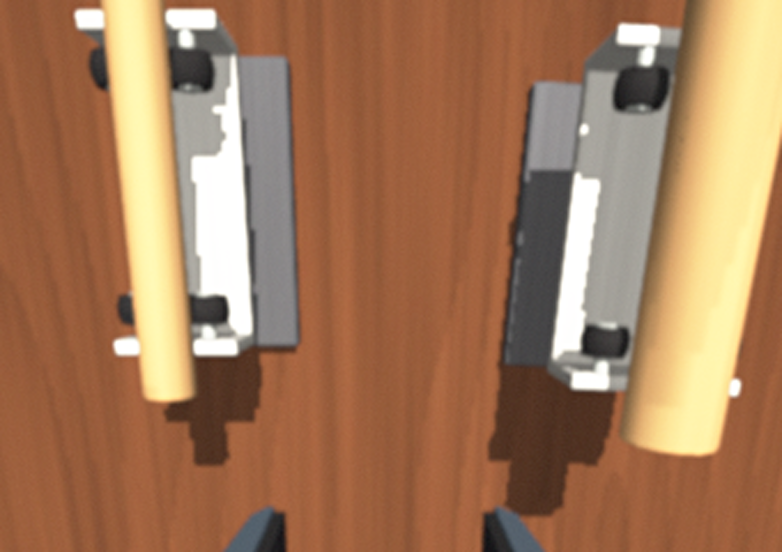

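View pics/t15.png

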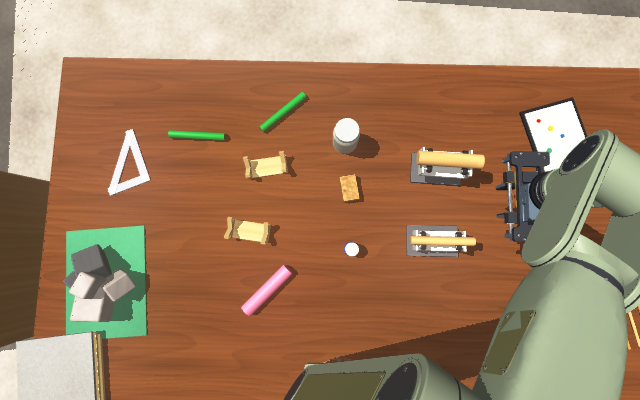

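Run:
```python
from h import *
import pickle
s,p=pickle.load(open('w15.pkl','rb'))
C=lambda l:(np.array(l)+.5)/2.3-.5+[150,0]
# thick: wheels -x: far(+y) and near(-y); thin: +x wheels
a=back(p,C([(641,89),(605,341)]),111.9); print('thick wheels',a.round(1).tolist(),a.mean(0))
b=back(p,C([(193,70),(208,309)]),86.65); print('thin wheels',b.round(1).tolist(),b.mean(0))
for z,r,q,ends in((129.2,18,[640,-250.5,np.radians(-2.47)],(671,453)),(102.3,11,[437.8,-239,np.radians(.25)],(168,401))):
    e=C([ends])
    g=least_squares(lambda v:sil(p,[q[0],v[0],q[2]],z,r,e),[q[1]],diff_step=1e-3); print('dowel y',g.x)
```

```text
thick wheels [[618.2, -205.6, 111.9], [614.5, -293.8, 111.9]] [ 616.33311516 -249.70607099  111.9       ]
thin wheels [[453.7, -194.1, 86.6], [452.9, -284.0, 86.6]] [ 453.25756116 -239.04541462   86.65      ]
dowel y [-249.94092554]
dowel y [-238.39090047]
```

```bash
python3 -c "
from workcell import env
print(env.job_done(), env.state()['time_s'])"
```

```text
the job is handed in; nothing more can be done
the job is handed in; nothing more can be done
```

Both dowels are on their stands and the job is handed in, at about 40 s of the 72 s allowed. The thick dowel lies on the wide-wheeled stand and the thin one on the other. I let each go while its wheels pushed back with about 1–2 N, roughly its weight.

**Last checks**
- **Position:** the last pictures show both dowels lying in their valleys and the arm clear. Each middle measures about 1 mm or less from midway between its wheel pairs. Separate estimates for the thick dowel differ by about 1 mm.
- **Bystanders:** the jar, paint pot and cork block look unmoved in the last overhead picture. I compared them by eye.

**Did not go perfectly**
- **Thick stand pressed too far:** my camera estimate of its height was several mm too low. Its head was pressed about 5–6 mm down, at about 5.6 N, so near the end of its spring. I then raised the dowel to first touch and let go there.
- **Wheel turn:** I could not measure it directly, and saw no sideways shift of either dowel before or after release.

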